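# Load the cold carrier: ice packs under the divider flap, food tubs on top

### The job

Get the cold carrier ready to go out: lift its hinged divider flap until it stands open by itself, and lay every ice pack flat on the floor of the lower tier, grip rib up. Then shut the flap fully and fasten it: press the red wing stud down and give it a quarter turn clockwise until it drops into its catch. Last, stand every food tub upright on the perforated flap behind the yellow grip, within the carrier, and leave the bottle, the jar and the bowl where they are.

Things in the scene. Friction and masses are not known exactly. Their poses are not given: they have to be found in the camera images.
- carrier: Shallow insulated cold carrier, green, open-topped, fixed: outside 310 (x) x 330 (y) x 95 mm high, walls 20 thick, 270 x 290 inside. Origin: centre of its underside, on the table; z up; -x is its front, nearer the robot, +x its rear, where the flap's hinge is. The rim stands 12 mm above the shut flap's top face. The numbers below are in this frame.
- lower_tier (a point): On the carrier's white floor (12 mm above its underside), 35 mm behind its centre: a good middle for the row of ice packs, each with its length along x. Axes as the carrier's. Under the shut flap there are 66 mm of height.
- upper_tier (a point): At the height of the shut flap's top face (83 mm above the carrier's underside), 40 mm behind the carrier's centre: a good middle for the tubs, which stand on the flap. Fixed to the carrier; axes as the carrier's.
- keeper: Dark steel bracket on the front wall inside the carrier, under the flap: the stud's pin enters its slot. It fills x -135 to -40 mm, y -130 to -80 mm, heights 57 to 74 mm. Packs do not fit under it, only behind it. Origin: on the carrier's underside, straight below the stud's axis.
- flap (a joint): Divider flap angle, rad: 0 shut (level), grows as its front edge is lifted, stop at 2.0. Stiff friction hinge (0.55 N m): it stays at whatever angle it is left. Standing open means over 1.3; leaned back to about 1.8 it leaves the arm most room, as the stud's shank and pin stick out 15 mm from its underside.
- flap_hinge (a point): Middle of the flap's hinge axis, 122 mm behind the carrier's centre and 80.5 mm above its underside; the axis runs along the carrier's y. The flap is a perforated aluminium sheet 5 mm thick, 280 mm wide (y), reaching 218 mm forward of the hinge.
- flap_grip (a point): Centre of the flap's yellow round grip bar, 10 mm thick, 112 mm long along y, in the flap's plane, 212 mm from the hinge: the middle of its front edge. Behind it a hand-hole 41 mm deep, 110 wide; in front 40 mm clear to the wall and below 65 mm clear, so fingers can straddle the bar from above, shut or open. It may turn between the fingers.
- stud_press (a joint): How far the stud is pressed into the flap, m: 0 popped up by its spring, 0.016 fully pressed (3 N at the start, 9 N at the end). It turns only while the flap is shut and it is pressed 0.014 or more (best fully). Turned home and let go, it springs up to about 0.0105 into its catch; 0.0135 means caught short of the catch.
- stud_turn (a joint): Turn of the stud, rad, clockwise seen from above: 0 unfastened (wing along the carrier's x), stop at 1.571 (wing along the carrier's y). A weak spring turns it back to 0 unless it sits in its catch, where it reads about 1.4 to 1.57.
- stud_head (a point): Middle of the top of the stud's red wing: a bar 44 mm long (this point's x), 12 mm thick (y), 34 mm tall, white line on top, at x -65, y -105 mm of the carrier. Popped up, its top is 54 mm and its lower edge 20 mm above the flap's top face; all sink by the press. Its axis is 40 mm from the side wall, 70 mm from the front wall.
- pack1: Hard blue ice pack, 120 (x) x 60 (y) x 30 mm, with an upright grip rib on top, 70 mm long (x), 14 mm thick (y), 28 mm tall, so 58 mm in all; 0.35 kg or so. Origin: centre of its underside; z up through the rib. May be absent.
- pack2: Hard blue ice pack, 120 (x) x 60 (y) x 30 mm, with an upright grip rib on top, 70 mm long (x), 14 mm thick (y), 28 mm tall, so 58 mm in all; 0.35 kg or so. Origin: centre of its underside; z up through the rib. May be absent.
- pack3: Hard blue ice pack, 120 (x) x 60 (y) x 30 mm, with an upright grip rib on top, 70 mm long (x), 14 mm thick (y), 28 mm tall, so 58 mm in all; 0.35 kg or so. Origin: centre of its underside; z up through the rib. May be absent.
- tub1: White lidded food tub with an orange lid, 110 (x) x 62 (y) x 60 mm high; lid rim 114 x 66 mm, the top 10 mm. 0.3 kg or so. Origin: centre of its underside; z up through the lid. May be absent.
- tub2: White lidded food tub with an orange lid, 110 (x) x 62 (y) x 60 mm high; lid rim 114 x 66 mm, the top 10 mm. 0.3 kg or so. Origin: centre of its underside; z up through the lid. May be absent.
- pan_a: Aluminium sheet pan, 320 (x) x 204 (y) mm, floor 3 mm thick, lip 12 mm high, fixed; one pan holds the ice packs, the other the tubs. Origin: centre of its underside.
- pan_b: Aluminium sheet pan, 320 (x) x 204 (y) mm, floor 3 mm thick, lip 12 mm high, fixed; one pan holds the ice packs, the other the tubs. Origin: centre of its underside.
- squeeze_bottle: Yellow squeeze bottle with a red cap, 60 mm across, 190 mm high; a bystander. Origin: centre of its underside.
- spice_jar: Amber jar with a black cap, 76 mm across, 100 mm high; a bystander. Origin: centre of its underside.
- bowl: Small steel bowl, 130 mm across, 60 mm high; a bystander. Origin: centre of its underside.
Things that resemble listed ones, but are neither listed nor needed, are in the scene too. Leave any turquoise look-alike of the tub1 alone.

How it is judged:
On the way, in this order (a step that is already met when the one before it is completed fails the run):
1. the divider flap stands open (value of joint flap above 1.3 rad), for 0.2 s.
2. every ice pack lies flat on the floor of the lower tier, let go (x of pack1 in the frame of carrier between -0.11 and 0.11 m and y of pack1 in the frame of carrier between -0.125 and 0.125 m and z of pack1 in the frame of carrier between 0 and 0.022 m and angle between each of pack1, pack2, pack3's own z axis and vertical below 0.12 rad and linear speed of each of pack1, pack2, pack3 below 0.03 m/s and x of pack2 in the frame of carrier between -0.11 and 0.11 m and y of pack2 in the frame of carrier between -0.125 and 0.125 m and z of pack2 in the frame of carrier between 0 and 0.022 m and x of pack3 in the frame of carrier between -0.11 and 0.11 m and y of pack3 in the frame of carrier between -0.125 and 0.125 m and z of pack3 in the frame of carrier between 0 and 0.022 m and contact force between each of pack1, pack2, pack3 and the fingers below 0.5 N), for 0.2 s.
3. the flap is shut over them (value of joint flap below 0.04 rad), for 0.2 s.
4. the stud sits in its catch, a quarter turn round, let go (value of joint flap below 0.04 rad and value of joint stud_turn above 1.3 rad and value of joint stud_press between 0.007 and 0.0122 m and contact force between stud_turn and the fingers below 0.3 N), for 0.2 s.
At the end, for the whole second after the job is handed in: Packs flat (0.12 rad) on the carrier floor; flap shut (under 0.04 rad); stud turned over 1.3 rad and sprung up into its catch (press 7 to 12.2 mm); tubs upright (0.12 rad) on the flap, centres 60 mm before to 110 mm behind the carrier centre, within 125 mm sideways; all at rest; bystanders unmoved (x of pack1 in the frame of carrier between -0.11 and 0.11 m and y of pack1 in the frame of carrier between -0.125 and 0.125 m and z of pack1 in the frame of carrier between 0 and 0.022 m and angle between each of pack1, pack2, pack3, tub1, tub2's own z axis and vertical below 0.12 rad and linear speed of each of pack1, pack2, pack3, tub1, tub2 below 0.03 m/s and x of pack2 in the frame of carrier between -0.11 and 0.11 m and y of pack2 in the frame of carrier between -0.125 and 0.125 m and z of pack2 in the frame of carrier between 0 and 0.022 m and x of pack3 in the frame of carrier between -0.11 and 0.11 m and y of pack3 in the frame of carrier between -0.125 and 0.125 m and z of pack3 in the frame of carrier between 0 and 0.022 m and value of joint flap below 0.04 rad and value of joint stud_turn above 1.3 rad and value of joint stud_press between 0.007 and 0.0122 m and x of tub1 in the frame of carrier between -0.06 and 0.11 m and y of tub1 in the frame of carrier between -0.125 and 0.125 m and z of tub1 in the frame of carrier between 0.076 and 0.095 m and x of tub2 in the frame of carrier between -0.06 and 0.11 m and y of tub2 in the frame of carrier between -0.125 and 0.125 m and z of tub2 in the frame of carrier between 0.076 and 0.095 m); the robot touches nothing.
It fails at once if the squeeze bottle is pushed away (40 mm) or knocked over (distance of squeeze_bottle from where it was at the start of the episode above 0.04 m or angle between squeeze_bottle's own z axis and vertical above 0.5 rad).
It fails at once if the spice jar is pushed away (40 mm) or knocked over (distance of spice_jar from where it was at the start of the episode above 0.04 m or angle between spice_jar's own z axis and vertical above 0.5 rad).
It fails at once if the bowl is pushed away (40 mm) or knocked over (distance of bowl from where it was at the start of the episode above 0.04 m or angle between bowl's own z axis and vertical above 0.5 rad).
Of pack1, pack2, pack3 only 2 to 3 are there at a start; the rules pass over those that are not, and their reading is None.
Of tub1, tub2 only 1 to 2 are there at a start; the rules pass over those that are not, and their reading is None.
At some moment in a run one of pack1, pack2, pack3, tub1, tub2 may be knocked a few centimetres aside while the robot is not near it.
It also fails if it takes over 210 s, if anything falls off the work surface, if the arm or the gripper's body presses on something with over 40 N, if the wrist force passes 120 N, or if a joint passes its speed limit or range.

### The arm

A 6-joint arm with a two-finger parallel gripper is mounted at the origin on the work surface. World frame = base frame: x ahead of the robot, y to its left, z up, the work surface at z = 0. Lengths are in m, angles in rad, forces in N, time in s.
With the tool pointing down it reaches from about 0.25 to 0.775 m from the base axis. Payload 4 kg.
Tool frame: the origin (TCP) lies at the very end of the fingers, on their centre line; the grasp point (between the pads) lies 19 mm behind it; z points along the fingers, y is the direction in which the jaws open and shut (so a half turn about z gives the same grasp; the last joint's range is limited). The gripper opens to 85 mm and grips with 20 to 120 N. Pads are 22 mm wide; open, the fingers measure 114 mm over their backs; the gripper's body (76 mm by 85 mm) begins 54 mm behind the grasp point. The pads swing forward as they close: fully open they stand 13 mm farther back than shut.
Start: joints at [1.232, 0.087, 1.371, -0, 1.684, -0.103], TCP at [0.128, 0.535, 0.231] pointing down, gripper open.
Joint ranges: [-3.1, 3.1], [-0.76, 2.03], [0.27, 2.55], [-1.08, 4.22], [0.17, 2.65], [-2.57, 2.57]. Speed limits (rad/s): [2.79, 2.79, 3.14, 3.14, 3.14, 3.14].

### API

Orientations are given as a rotation vector (axis times angle).
In Python, from station import arm, optics gives the robot as it stands.
- The arm moves only by the shell command python3 -m crank 'ROWS'. ROWS is JSON, a list of rows, each a list of 7 numbers: the shift along the tool's x, y, z in mm, then the turn, a rotation vector about the tool's x, y, z in degrees, then the finger opening in mm, from 0 to 85.4. In form: [[tx, ty, tz, wx, wy, wz, claw], ...]. A call has 1 to 5 rows; each row is the pose to reach, as a shift and turn from the pose measured when the call began, along the tool's axes at that moment; what a row does not reach only later rows make up. A row lasts 1/8 s, in which the tool goes at most 62.5 mm and 10.7 degrees, less where a joint would pass 70% of its speed; a pose out of reach is approached as far as the arm can. A call with a gripper value outside its range is refused whole. The fingers move at their own pace and stop on an object; the grip force is fixed at half the most. Time passes only in rows, so rows that repeat a pose let the fingers close. It gives the time, the measured TCP pose, the force and the opening at its end, in the units of the state.
- arm.state(): the state, without advancing time (a new reading comes with each control period).
- optics.snapshot(name): name is "scene" or "top" or "wrist"; returns a dict with "color" (400x640x3 uint8, red, green, blue), "depth" (400x640 float32, m along the optical axis (not along the pixel's ray), 0 where there is no reading), "fovy" (degrees; the focal length in pixels is half the picture's height over the tangent of half this angle, whatever the lens; pixels are square), "cx", "cy" (the principal point, pixels), "camera_from_world" (4x4, takes a point from world to camera coordinates). Camera axes: x right, y down, z forward; pixel columns grow to the right and rows downward; lengths in m; the calibration is good to about 2 mm. The wrist camera is an equidistant fisheye: a pixel r from the principal point sees the ray r / f radians off the axis. A picture is of the moment at which its call begins.
- arm.job_done(): hands the job in, once; it reports no verdict.
The state is a dict: "clock": time; "joint_positions": joint angles; "qvel": joint speeds; "tau": joint torques, N m; "ee_pos": TCP position; "ee_rot": TCP orientation; "contact_force": force on the tool from outside, world axes, zero at the start; "moment": the same for the moment, N m; "grip_width": finger opening in m.
Only numpy, scipy, OpenCV 4.12 (cv2) and the standard library are available. Lean on these libraries where they do the work, as an engineer would, in place of code of your own. Each camera call takes 0.05 s, during which the arm holds its last target.

## Working session

There is one attempt and no reset: what is moved stays moved. The work goes in short steps, Python scripts to look and compute and a shell command to move; the robot and the scene stay as the last step left them, time stands still between calls to the robot, and variables do not carry over. Pictures are saved under pics/ and viewed, and the job is handed in when it is done.

```bash
ls; mkdir -p pics
cat > h.py <<'E'
import numpy as np, cv2
from scipy.spatial.transform import Rotation as R
from station import arm, optics
def snap(n,f=None):
    s=optics.snapshot(n)
    if f: cv2.imwrite('pics/'+f,s['color'][...,::-1])
    return s
def pts(s):
    h,w=s['depth'].shape; f=h/2/np.tan(np.radians(s['fovy']/2))
    u,v=np.meshgrid(np.arange(w),np.arange(h)); d=s['depth']
    c=np.stack([(u-s['cx'])/f*d,(v-s['cy'])/f*d,d,np.ones_like(d)],-1)
    p=c@np.linalg.inv(s['camera_from_world']).T
    p=p[...,:3]; p[d==0]=np.nan
    return p
def st():
    s=arm.state(); print('t',round(s['clock'],2),'pos',np.round(s['ee_pos'],4),'rot',np.round(s['ee_rot'],3),'F',np.round(s['contact_force'],1),'w',round(s['grip_width'],4),'q',np.round(s['joint_positions'],2)); return s
E
python3 - <<'E'
from h import *
st()
for n in ['scene','top','wrist']:
    s=snap(n,n+'0.png'); print(n,s['fovy'],np.round(s['camera_from_world'],3).tolist())
E
```

```text
pics
t 0.0 pos [0.1283 0.5343 0.2301] rot [-0.369 -3.119  0.004] F [-0.5 -0.6  0.3] w 0.0855 q [ 1.23  0.09  1.37  0.    1.68 -0.1 ]
scene 48.93441970490413 [[0.356, 0.934, -0.014, -0.164], [0.791, -0.309, -0.527, -0.343], [-0.497, 0.176, -0.85, 1.495], [0.0, 0.0, 0.0, 1.0]]
top 56.0042395276408 [[-0.002, -1.0, 0.005, -0.02], [-0.998, 0.002, -0.061, 0.511], [0.061, -0.005, -0.998, 1.295], [0.0, 0.0, 0.0, 1.0]]
wrist 65.70646984690485 [[0.233, 0.972, -0.0, -0.549], [0.926, -0.222, 0.304, -0.04], [0.296, -0.071, -0.953, 0.38], [0.0, 0.0, 0.0, 1.0]]
```

View pics/top0.png

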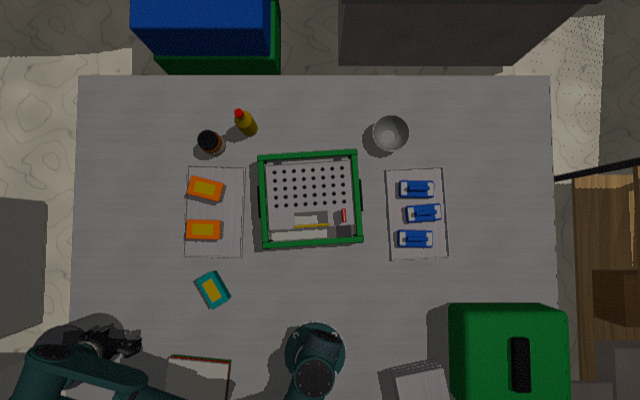

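View pics/scene0.png

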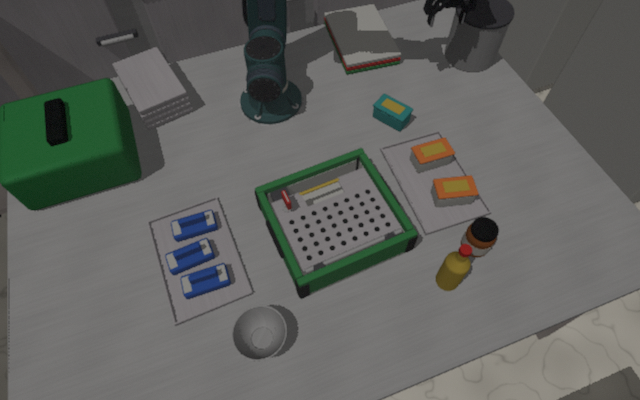

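View pics/wrist0.png

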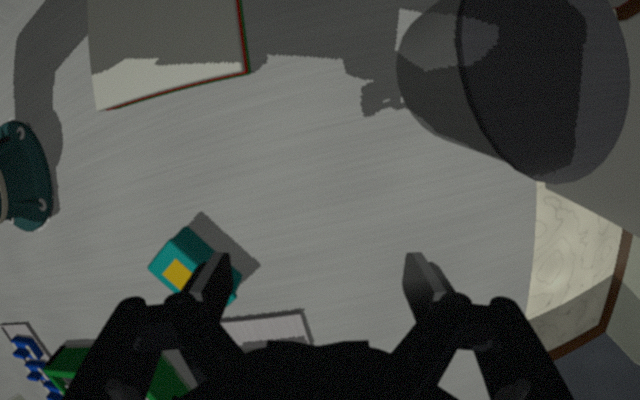

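Top view: the carrier is at (310,197), with the red stud at (344,215) and the yellow grip at (311,225). Three blue packs lie in the right pan at (416,188), (424,213) and (414,238). Two orange-lidded tubs are in the left pan at (205,188) and (204,230). The turquoise look-alike at (212,289) stays put. Next I'll measure them.

```bash
cat >> h.py <<'E'
def blobs(s,lo,hi,zr,amin=15,box=((0.1,0.85),(-.6,.6))):
    """HSV blobs with world rects"""
    P=pts(s); hsv=cv2.cvtColor(s['color'],cv2.COLOR_RGB2HSV)
    m=cv2.inRange(hsv,np.array(lo),np.array(hi))>0
    with np.errstate(invalid='ignore'):
        m&=(P[...,2]>zr[0])&(P[...,2]<zr[1])&(P[...,0]>box[0][0])&(P[...,0]<box[0][1])&(P[...,1]>box[1][0])&(P[...,1]<box[1][1])
    n,l,stt,c=cv2.connectedComponentsWithStats(m.astype(np.uint8),connectivity=8)
    out=[]
    for i in range(1,n):
        if stt[i,4]<amin: continue
        q=P[l==i]; z=np.nanmedian(q[:,2])
        r=cv2.minAreaRect((q[:,:2]*1000).astype(np.float32))
        (cx,cy),(w,h),a=r
        if w<h: a+=90; w,h=h,w
        a=(a+90)%180-90
        out.append((np.round(c[i]),stt[i,4],np.round([cx,cy],1),round(w,1),round(h,1),round(a,1),round(z*1000,1)))
    return out
E
python3 - <<'E'
from h import *
for n in ['top','scene']:
    s=snap(n); print(n)
    for k,lo,hi,zr in [('blue',(100,120,40),(130,255,255),(.042,.075)),('orange',(5,150,100),(20,255,255),(.05,.075)),('green',(55,100,40),(75,255,255),(.085,.105)),('red',(0,150,80),(6,255,255),(.11,.15)),('redhi',(172,150,80),(180,255,255),(.11,.15)),('yellow',(20,120,80),(32,255,255),(.07,.1))]:
        for b in blobs(s,lo,hi,zr): print(k,*b)
E
python3 - <<'E'
from h import *
s=snap('top'); cv2.imwrite('pics/topz.png',cv2.resize(s['color'][140:265,180:460,::-1],None,fx=2.85,fy=2.85,interpolation=cv2.INTER_CUBIC))
E
```

```text
top
blue [418. 187.] 86 [ 567.7 -354.1] 69.7 13.8 89.5 60.9
blue [425. 212.] 88 [ 483.7 -376.8] 69.8 13.4 -88.5 60.4
blue [416. 238.] 94 [ 396.2 -344.1] 66.7 13.5 89.8 60.5
orange [205. 188.] 418 [565.3 368.5] 113.2 63.7 75.1 63.2
orange [203. 229.] 425 [428.  373.2] 113.0 63.8 87.7 63.1
green [309. 199.] 2093 [529.3  15.3] 329.1 306.9 -86.3 94.9
red [344. 215.] 27 [471.3 -93.9] 38.4 9.5 4.7 136.9
yellow [312. 225.] 93 [440.7   8.8] 115.2 9.1 -85.8 84.4
scene
blue [191. 219.] 195 [ 394.3 -345.9] 69.7 17.2 88.5 58.5
blue [187. 250.] 215 [ 483.1 -375.9] 68.7 17.2 -86.5 58.8
blue [203. 275.] 220 [ 566.1 -352.7] 69.0 15.6 89.2 58.9
orange [432. 151.] 463 [428.6 371.4] 111.4 65.6 88.5 62.2
orange [455. 187.] 538 [565.3 367.7] 110.2 65.2 75.7 62.1
green [109. 167.] 301 [ 165.4 -514.8] 162.8 59.4 -64.6 95.2
green [335. 218.] 2986 [530.2  15.3] 328.7 309.3 -86.3 94.0
red [286. 200.] 38 [474.1 -97.7] 40.5 7.9 14.1 130.1
yellow [319. 186.] 111 [440.7   9.4] 113.1 9.7 -84.7 83.6
yellow [451. 275.] 113 [799.5 215.1] 48.2 14.4 40.3 84.4
```

View pics/topz.png

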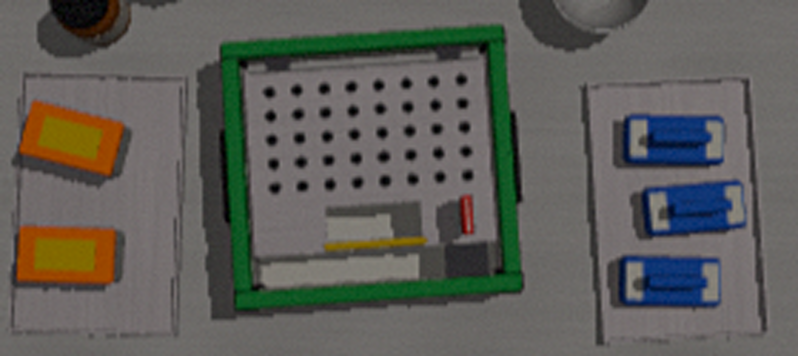

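The carrier fit is centre (529.5, 15.3) mm with yaw 3.7°. It predicts the stud at (471.4, -93.7) and the grip at (439.7, 9.5), both within about 1 mm of what I measured. The orange-lidded blobs are 113x64 mm with tops at 62 mm, so they're tubs. The blue ribs are 70x14 mm with tops at 59 mm, so they're packs.

```bash
cat >> h.py <<'E'
CY=3.7
def car(x,y,z=0):
    a=np.radians(CY); return np.array([529.5+x*np.cos(a)-y*np.sin(a),15.3+x*np.sin(a)+y*np.cos(a),z])
def go(p,jaw,s=None,tilt=0):
    """p mm TCP world, jaw = world angle deg of tool y, tool down; prints shift/turn in tool axes"""
    s=s or arm.state()
    a=np.radians(jaw); y=np.array([np.cos(a),np.sin(a),0]); z=np.array([0,0,-1.]); x=np.cross(y,z)
    Rt=R.from_matrix(np.stack([x,y,z],1)); R0=R.from_rotvec(s['ee_rot'])
    d=R0.inv().apply(np.asarray(p)-np.array(s['ee_pos'])*1000)
    w=(R0.inv()*Rt).as_rotvec(degrees=True)
    print('shift',np.round(d,1),'turn',np.round(w,1))
E
python3 - <<'E'
from h import *
go(np.array([440,9.4,200]),3.7); go(np.array([300,250,230]),3.7)
E
```

```text
shift [-425.6 -437.9   31.2] turn [-0.   0.  72.8]
shift [-233.3 -236.7    1.1] turn [-0.   0.  72.8]
```

```bash
python3 -m crank '[[-233,-237,0,0,0,73,40],[-233,-237,0,0,0,73,40],[-233,-237,0,0,0,73,40],[-233,-237,0,0,0,73,40],[-233,-237,0,0,0,73,40]]'; python3 -m crank '[[-200,-200,30,0,0,22,40],[-200,-200,30,0,0,22,40],[-200,-200,30,0,0,22,40],[-200,-200,30,0,0,22,40],[-200,-200,30,0,0,22,40]]'; python3 -c "
from h import *
go([440,9.4,200],3.7)"
```

```text
clock: 0.92
ee_pos: [0.29, 0.2651, 0.2313]
ee_rot: [1.746, 2.611, 0.001]
contact_force: [1.4, 0.1, 0.4]
grip_width: 0.0398
clock: 1.55
ee_pos: [0.2011, 0.003, 0.202]
ee_rot: [-2.205, -2.22, 0.02]
contact_force: [1.4, -0.2, 0.0]
grip_width: 0.0401
shift [  4.8 238.9  -2.4] turn [-1.1 -0.  -3.3]
```

```bash
python3 -m crank '[[5,239,-2,-1,0,-3,40],[5,239,-2,-1,0,-3,40],[5,239,-2,-1,0,-3,40],[5,239,-2,-1,0,-3,40],[5,239,-2,-1,0,-3,40]]'
python3 - <<'E'
from h import *
go([440.2,9.4,61.5],3.7); snap('wrist','w1.png')
E
```

```text
clock: 2.17
ee_pos: [0.4419, 0.0096, 0.1976]
ee_rot: [-2.151, -2.283, 0.005]
contact_force: [-1.5, -0.3, 0.1]
grip_width: 0.0405
shift [ -0.3  -1.  136.1] turn [-0.3 -0.1 -0.3]
```

View pics/w1.png

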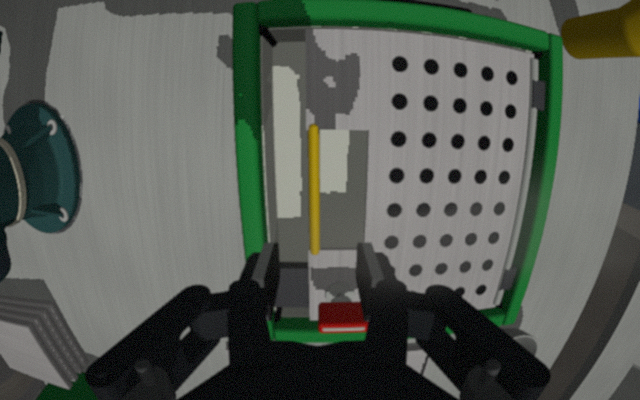

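```bash
python3 -m crank '[[0,-1,50,0,0,0,40],[0,-1,100,0,0,0,40],[0,-1,125,0,0,0,40],[0,-1,136,0,0,0,40],[0,-1,136,0,0,0,40]]'; python3 -m crank '[[0,0,0,0,0,0,5],[0,0,0,0,0,0,5],[0,0,0,0,0,0,5],[0,0,0,0,0,0,5],[0,0,0,0,0,0,5]]';python3 - <<'E'
from h import *
st()
# arc waypoints in tool axes from the current pose (tool y=carrier x, z=down)
for th in np.arange(0.1,1.86,.1): print(round(th,2), np.round([0,212-212*np.cos(th),-212*np.sin(th)],0))
E
```

```text
clock: 2.85
ee_pos: [0.4383, 0.0097, 0.0629]
ee_rot: [-2.152, -2.284, 0.004]
contact_force: [-0.2, 0.4, -0.2]
grip_width: 0.0399
clock: 3.48
ee_pos: [0.4381, 0.0095, 0.0647]
ee_rot: [-2.152, -2.284, 0.005]
contact_force: [-5.0, -1.4, 6.5]
grip_width: 0.0077
t 3.48 pos [0.4381 0.0095 0.0647] rot [-2.152 -2.284  0.005] F [-5.  -1.4  6.5] w 0.0077 q [-0.11 -0.06  1.86 -0.    1.35 -0.17]
0.1 [  0.   1. -21.]
0.2 [  0.   4. -42.]
0.3 [  0.   9. -63.]
0.4 [  0.  17. -83.]
0.5 [   0.   26. -102.]
0.6 [   0.   37. -120.]
0.7 [   0.   50. -137.]
0.8 [   0.   64. -152.]
0.9 [   0.   80. -166.]
1.0 [   0.   97. -178.]
1.1 [   0.  116. -189.]
1.2 [   0.  135. -198.]
1.3 [   0.  155. -204.]
1.4 [   0.  176. -209.]
1.5 [   0.  197. -211.]
1.6 [   0.  218. -212.]
1.7 [   0.  239. -210.]
1.8 [   0.  260. -206.]
```

```bash
python3 -m crank '[[0,1,-21,0,0,0,5],[0,4,-42,0,0,0,5],[0,9,-63,0,0,0,5],[0,17,-83,0,0,0,5],[0,26,-102,0,0,0,5]]'
python3 - <<'E'
from h import *
s=st(); p=np.array(s['ee_pos'])*1000
C=car(122,0); a=np.radians(CY); d=(p-C); xx=d[0]*np.cos(a)+d[1]*np.sin(a); print(xx,p[2]+17-80.5, np.arctan2(p[2]+17-80.5,-xx), np.hypot(xx,p[2]+17-80.5))
E
```

```text
clock: 4.1
ee_pos: [0.4624, 0.0111, 0.1659]
ee_rot: [-2.148, -2.281, 0.012]
contact_force: [-1.9, -0.3, -4.9]
grip_width: 0.0075
t 4.1 pos [0.4624 0.0111 0.1659] rot [-2.148 -2.281  0.012] F [-1.9 -0.3 -4.9] w 0.0075 q [-0.1  -0.08  1.67 -0.    1.56 -0.16]
-189.21822010251586 102.38931729260335 0.4959981758395924 215.144386667209
```

```bash
python3 -m crank '[[0,11,-18,0,0,0,5],[0,24,-35,0,0,0,5],[0,38,-50,0,0,0,5],[0,54,-64,0,0,0,5],[0,71,-76,0,0,0,5]]'; python3 -m crank '[[0,19,-11,0,0,0,5],[0,38,-20,0,0,0,5],[0,58,-26,0,0,0,5],[0,79,-31,0,0,0,5],[0,100,-33,0,0,0,5]]'
cat >> h.py <<'E'
def ang(off=17):
    s=st(); p=np.array(s['ee_pos'])*1000+0; z=R.from_rotvec(s['ee_rot']).apply([0,0,1]); p=p-off*z
    C=car(122,0); a=np.radians(CY); d=(p-C); xx=d[0]*np.cos(a)+d[1]*np.sin(a); zz=p[2]-80.5
    print('grip',xx,zz,'ang',np.arctan2(zz,-xx),'r',np.hypot(xx,zz))
E
python3 - <<'E'
from h import *
ang(); snap('scene','s2.png')
E
```

```text
clock: 4.72
ee_pos: [0.5301, 0.0155, 0.2438]
ee_rot: [-2.143, -2.276, 0.022]
contact_force: [-15.6, -0.2, 14.9]
grip_width: 0.0077
clock: 5.35
ee_pos: [0.6301, 0.0221, 0.2806]
ee_rot: [-2.144, -2.279, 0.018]
contact_force: [-7.6, 0.8, 12.6]
grip_width: 0.0073
t 5.35 pos [0.6301 0.0221 0.2806] rot [-2.144 -2.279  0.018] F [-7.6  0.8 12.6] w 0.0073 q [-0.05  0.28  1.05 -0.    1.83 -0.12]
grip -20.888182724755946 217.11089058106825 ang 1.4748817963862542 r 218.1133993739206
```

View pics/s2.png

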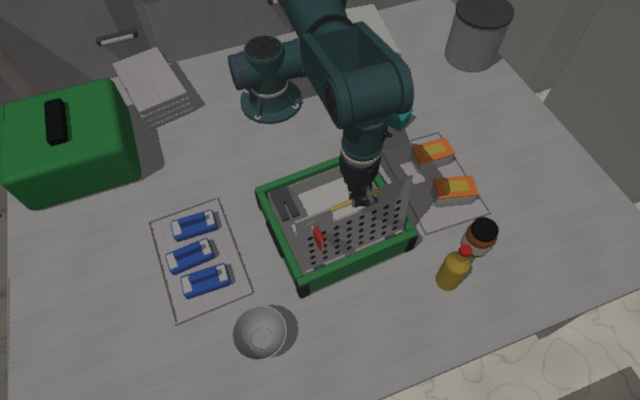

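```bash
python3 -m crank '[[0,21,3,0,0,0,5],[0,42,6,0,0,0,5],[0,60,9,0,0,0,5],[0,72,12,0,0,0,5],[0,72,12,0,0,0,5]]'; python3 -c "
from h import *
ang()"; python3 -m crank '[[0,0,0,0,0,0,40],[0,0,0,0,0,0,40],[0,0,0,0,0,0,40]]';  python3 -m crank '[[0,0,-20,0,0,0,40],[0,0,-45,0,0,0,40],[0,0,-45,0,0,0,40]]'
python3 - <<'E'
from h import *
ang(); snap('scene','s3.png')
E
```

```text
clock: 6.02
ee_pos: [0.7076, 0.0272, 0.2726]
ee_rot: [-2.151, -2.288, -0.001]
contact_force: [5.1, 0.6, 6.9]
grip_width: 0.0076
t 6.03 pos [0.7076 0.0272 0.2726] rot [-2.151e+00 -2.288e+00 -1.000e-03] F [5.1 0.6 6.9] w 0.0076 q [-0.04  0.46  0.83  0.    1.85 -0.1 ]
grip 56.49520099544453 209.07534820234622 ang 1.834708121894089 r 216.57379564815312
clock: 6.4
ee_pos: [0.7073, 0.0271, 0.2721]
ee_rot: [-2.15, -2.287, 0.0]
contact_force: [0.0, 0.6, -0.0]
grip_width: 0.0402
clock: 6.78
ee_pos: [0.7078, 0.027, 0.3196]
ee_rot: [2.151, 2.288, 0.004]
contact_force: [0.1, 0.6, -0.1]
grip_width: 0.0396
t 6.78 pos [0.7078 0.027  0.3196] rot [2.151 2.288 0.004] F [ 0.1  0.6 -0.1] w 0.0396 q [-0.04  0.47  0.72  0.    1.95 -0.1 ]
grip 56.652570662324074 256.1200125118989 ang 1.788486566607299 r 262.3108357878966
```

View pics/s3.png

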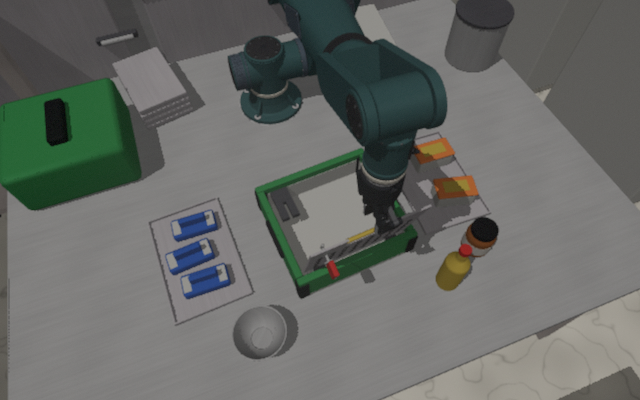

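The flap stands open at about 1.83 rad. Next is the far pack.

Run:
```python
from h import *
for b in blobs(snap('scene'),(100,120,40),(130,255,255),(.042,.075)): print(*b)
go([566.5,-353.5,320],-.5);go([566.5,-353.5,130],-.5)
```

```text
[191. 219.] 194 [ 394.7 -345.8] 69.4 16.1 88.5 58.4
[187. 250.] 217 [ 482.8 -375.8] 68.1 15.8 -85.6 58.7
[202. 275.] 215 [ 565.7 -352.4] 68.8 15.5 88.0 59.0
shift [-371.1 -163.9   -3.9] turn [-0.1 -0.1  4. ]
shift [-371.4 -163.5  186.1] turn [-0.1 -0.1  4. ]
```

```bash
python3 -m crank '[[-371,-164,0,0,0,4,40],[-371,-164,0,0,0,4,40],[-371,-164,0,0,0,4,40],[-371,-164,0,0,0,4,40],[-371,-164,60,0,0,4,40]]'; python3 -m crank '[[-100,-45,100,0,0,4,40],[-130,-50,130,0,0,4,40],[-130,-50,150,0,0,4,40]]'; python3 -c "
from h import *
st();go([566.2,-353,36],-.5)"
```

```text
clock: 7.5
ee_pos: [0.5994, -0.264, 0.2941]
ee_rot: [-2.23, -2.212, 0.0]
contact_force: [0.8, -1.4, 0.4]
grip_width: 0.04
clock: 7.88
ee_pos: [0.5506, -0.3839, 0.157]
ee_rot: [-2.307, -2.13, 0.001]
contact_force: [0.6, -0.1, -0.6]
grip_width: 0.0398
t 7.88 pos [ 0.5506 -0.3839  0.157 ] rot [-2.307e+00 -2.130e+00  1.000e-03] F [ 0.6 -0.1 -0.6] w 0.0398 q [-0.69  0.38  1.16 -0.    1.6  -0.61]
shift [ 31.9  13.3 121. ] turn [-0.1 -0.  -4. ]
```

```bash
python3 -m crank '[[32,13,20,0,0,-4,40],[32,13,60,0,0,-4,40],[32,13,60,0,0,-4,40],[32,13,60,0,0,-4,40]]'
python3 - <<'E'
from h import *
st();go([566.2,-353,36],-.5); snap('wrist','w4.png')
E
```

```text
clock: 8.38
ee_pos: [0.566, -0.3531, 0.0975]
ee_rot: [-2.231, -2.21, 0.001]
contact_force: [0.9, -0.1, 1.4]
grip_width: 0.0399
t 8.38 pos [ 0.566  -0.3531  0.0975] rot [-2.231e+00 -2.210e+00  1.000e-03] F [ 0.9 -0.1  1.4] w 0.0399 q [-0.64  0.4   1.25 -0.    1.49 -0.63]
shift [ 0.1  0.3 61.5] turn [-0.1 -0.  -0.1]
```

View pics/w4.png

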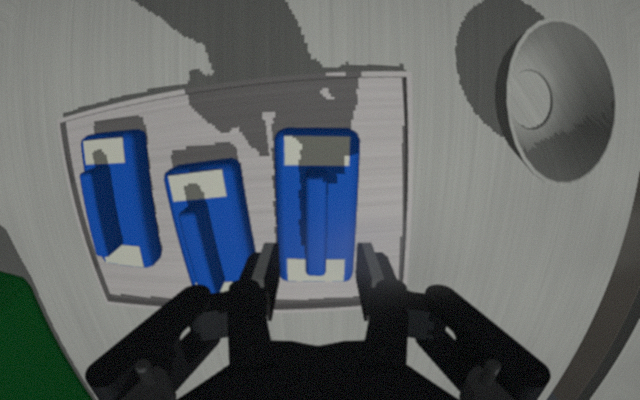

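The fingers straddle the far pack's rib at (315,225), so I'll grasp it.

```bash
python3 -m crank '[[0,0,30,0,0,0,40],[0,0,61,0,0,0,40],[0,0,61,0,0,0,40],[0,0,61,0,0,0,5]]'; python3 -m crank '[[0,0,0,0,0,0,5],[0,0,0,0,0,0,5],[0,0,0,0,0,0,5],[0,0,0,0,0,0,5]]';python3 -m crank '[[0,0,-40,0,0,0,5],[0,0,-90,0,0,0,5],[0,0,-120,0,0,0,5],[0,0,-120,0,0,0,5]]';python3 - <<'E'
from h import *
st();go(car(35,-78,150),93.7); snap('wrist','w5.png')
E
```

```text
clock: 8.93
ee_pos: [0.5678, -0.3546, 0.0404]
ee_rot: [2.229, 2.207, 0.001]
contact_force: [0.0, -0.2, 0.3]
grip_width: 0.0227
clock: 9.43
ee_pos: [0.5686, -0.3551, 0.0418]
ee_rot: [2.227, 2.205, 0.001]
contact_force: [1.3, -0.4, 3.4]
grip_width: 0.0127
clock: 9.93
ee_pos: [0.5691, -0.3554, 0.1649]
ee_rot: [2.223, 2.201, 0.003]
contact_force: [-0.3, 0.4, -2.7]
grip_width: 0.0126
t 9.93 pos [ 0.5691 -0.3554  0.1649] rot [2.223 2.201 0.003] F [-0.3  0.4 -2.7] w 0.0126 q [-0.64  0.37  1.17 -0.    1.59 -0.63]
shift [295.2  -2.7  12.5] turn [  0.1   0.9 -94.3]
```

View pics/w5.png

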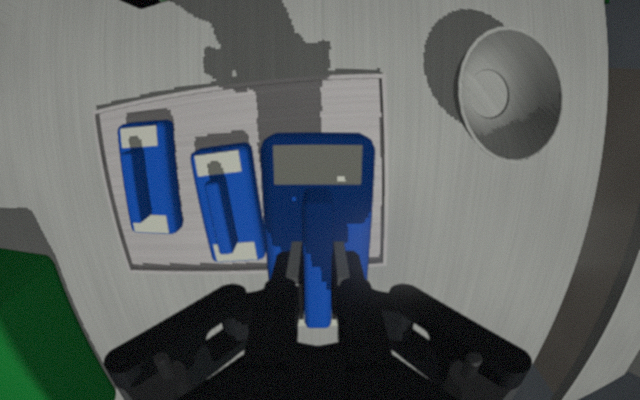

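```bash
python3 -m crank '[[60,0,0,0,1,-20,5],[130,0,0,0,1,-40,5],[200,0,0,0,1,-60,5],[295,-3,0,0,1,-80,5],[295,-3,0,0,1,-94,5]]'; python3 -c "
from h import *
st();go(car(35,-78,150),93.7)"
```

```text
clock: 10.6
ee_pos: [0.5657, -0.0566, 0.1564]
ee_rot: [-0.979, -2.975, -0.012]
contact_force: [-0.8, 0.2, -3.0]
grip_width: 0.0125
t 10.6 pos [ 0.5657 -0.0566  0.1564] rot [-0.979 -2.975 -0.012] F [-0.8  0.2 -3. ] w 0.0125 q [-0.2   0.16  1.44  0.01  1.55 -1.14]
shift [-5.3 -0.7  6.3] turn [  0.5  -0.5 -40.1]
```

```bash
python3 -m crank '[[-5,-1,6,0.5,-0.5,-40,5],[-5,-1,6,0.5,-0.5,-40,5],[-5,-1,6,0.5,-0.5,-40,5],[-5,-1,6,0.5,-0.5,-40,5],[-5,-1,6,0.5,-0.5,-40,5]]'
python3 - <<'E'
from h import *
st();go(car(35,-78,52),93.7);snap('wrist','w6.png'); snap('scene','s6.png')
E
```

```text
clock: 11.22
ee_pos: [0.5674, -0.0599, 0.1468]
ee_rot: [0.095, -3.133, -0.002]
contact_force: [0.1, -0.0, -3.6]
grip_width: 0.0126
t 11.22 pos [ 0.5674 -0.0599  0.1468] rot [ 9.500e-02 -3.133e+00 -2.000e-03] F [ 0.1 -0.  -3.6] w 0.0126 q [-0.2   0.17  1.45 -0.    1.53 -1.84]
shift [-2.7 -0.6 94.8] turn [ 0.1 -0.4 -0.2]
```

View pics/w6.png

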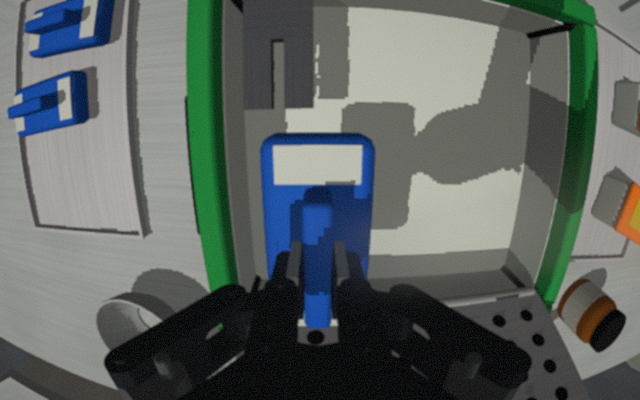

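View pics/s6.png

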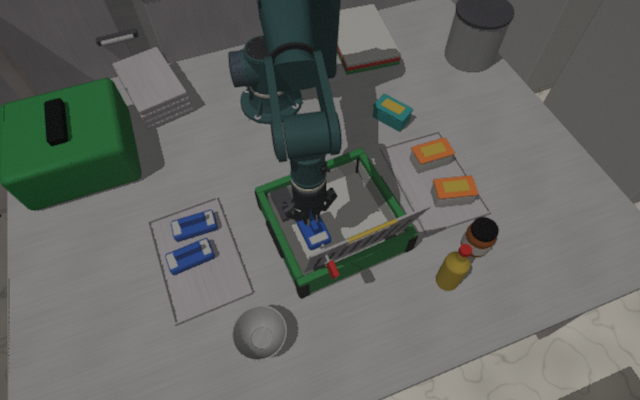

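```bash
python3 -m crank '[[-3,-1,40,0,0,0,5],[-3,-1,75,0,0,0,5],[-3,-1,90,0,0,0,5],[-3,-1,94,0,0,0,5],[-3,-1,95,0,0,0,5]]'; python3 -c "
from h import *
st();go(car(35,-78,52),93.7)"
```

```text
clock: 11.95
ee_pos: [0.5715, -0.0611, 0.0542]
ee_rot: [0.094, -3.138, 0.0]
contact_force: [0.1, 0.2, -3.0]
grip_width: 0.0126
t 11.95 pos [ 0.5715 -0.0611  0.0542] rot [ 0.094 -3.138  0.   ] F [ 0.1  0.2 -3. ] w 0.0126 q [-0.2   0.24  1.55 -0.    1.35 -1.84]
shift [2.  1.  2.2] turn [ 0.  -0.2 -0.3]
```

```bash
python3 -m crank '[[0,0,3,0,0,0,5],[0,0,3,0,0,0,5],[0,0,3,0,0,0,40],[0,0,3,0,0,0,40],[0,0,3,0,0,0,40]]'; python3 -m crank '[[0,0,-40,0,0,0,40],[0,0,-90,0,0,0,40],[0,0,-115,0,0,0,40]]'
python3 - <<'E'
from h import *
st();go([483,-376.5,140],1.5)
for b in blobs(snap('top'),(100,120,40),(130,255,255),(.02,.085)): print(*b)
print(car(35,-78))
E
```

```text
clock: 12.58
ee_pos: [0.5719, -0.0612, 0.0518]
ee_rot: [0.094, -3.139, 0.001]
contact_force: [0.3, -0.0, -0.6]
grip_width: 0.04
clock: 12.95
ee_pos: [0.5735, -0.0614, 0.1708]
ee_rot: [-0.094, 3.136, -0.003]
contact_force: [0.3, 0.3, -0.6]
grip_width: 0.04
t 12.95 pos [ 0.5735 -0.0614  0.1708] rot [-9.400e-02  3.136e+00 -3.000e-03] F [ 0.3  0.3 -0.6] w 0.04 q [-0.2   0.16  1.41 -0.    1.57 -1.84]
shift [ 109.2 -309.1   30.9] turn [ 0.1  0.3 91.9]
[332. 193.] 197 [546.9 -62.6] 68.4 58.6 -0.2 41.8
[423. 213.] 402 [ 482.5 -374.2] 115.4 56.8 -84.9 33.5
[414. 238.] 391 [ 395.4 -343.6] 116.6 55.0 89.9 33.6
[569.46056668 -60.27878744   0.        ]
```

```bash
python3 -m crank '[[20,-60,0,0,0,20,40],[42,-120,0,0,0,40,40],[64,-180,10,0,0,60,40],[85,-240,10,0,0,80,40],[109,-309,20,0,0,92,40]]'; python3 -c "
from h import *
st();go([483,-376.5,100],1.5)"
```

```text
clock: 13.62
ee_pos: [0.4884, -0.3625, 0.1557]
ee_rot: [1.34, 2.832, 0.003]
contact_force: [1.8, 1.1, -0.8]
grip_width: 0.0403
t 13.62 pos [ 0.4884 -0.3625  0.1557] rot [1.34  2.832 0.003] F [ 1.8  1.1 -0.8] w 0.0403 q [-0.73  0.24  1.35  0.    1.55 -1.42]
shift [ -7.  -13.4  55.7] turn [ 0.4  0.3 37.9]
```

```bash
python3 -m crank '[[-7,-13,20,0,0,38,40],[-7,-13,40,0,0,38,40],[-7,-13,56,0,0,38,40],[-7,-13,56,0,0,38,40],[-7,-13,56,0,0,38,40]]'
python3 - <<'E'
from h import *
st();go([483,-376.2,38],2);snap('wrist','w7.png')
E
```

```text
clock: 14.25
ee_pos: [0.4829, -0.376, 0.0985]
ee_rot: [2.189, 2.245, 0.007]
contact_force: [-0.2, -1.1, -0.0]
grip_width: 0.0402
t 14.25 pos [ 0.4829 -0.376   0.0985] rot [2.189 2.245 0.007] F [-0.2 -1.1 -0. ] w 0.0402 q [-0.76  0.28  1.41  0.    1.44 -0.78]
shift [-0.1 -0.4 60.5] turn [ 0.4  0.1 -0.6]
```

View pics/w7.png

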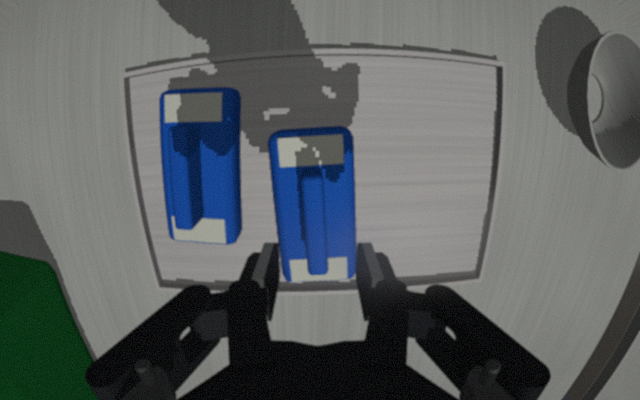

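```bash
python3 -m crank '[[0,0,30,0,0,-3,40],[0,0,60,0,0,-3,40],[0,0,60,0,0,-3,40],[0,0,60,0,0,-3,5]]'; python3 -m crank '[[0,0,0,0,0,0,5],[0,0,0,0,0,0,5],[0,0,0,0,0,0,5],[0,0,0,0,0,0,5]]';python3 -m crank '[[0,0,-40,0,0,0,5],[0,0,-90,0,0,0,5],[0,0,-120,0,0,0,5],[0,0,-120,0,0,0,5]]';python3 - <<'E'
from h import *
st();go(car(35,0,150),93.7); snap('wrist','w8.png')
E
```

```text
clock: 14.8
ee_pos: [0.4843, -0.3768, 0.0403]
ee_rot: [2.126, 2.3, 0.007]
contact_force: [0.4, 0.0, -0.2]
grip_width: 0.0231
clock: 15.3
ee_pos: [0.485, -0.3774, 0.0417]
ee_rot: [2.124, 2.299, 0.007]
contact_force: [0.6, 0.5, 3.7]
grip_width: 0.0122
clock: 15.8
ee_pos: [0.4846, -0.3778, 0.1643]
ee_rot: [2.121, 2.294, 0.007]
contact_force: [-0.1, -0.4, -4.2]
grip_width: 0.0126
t 15.8 pos [ 0.4846 -0.3778  0.1643] rot [2.121 2.294 0.007] F [-0.1 -0.4 -4.2] w 0.0126 q [-0.76  0.24  1.33  0.    1.56 -0.84]
shift [388.  110.4  12.3] turn [  0.2   1.1 -89.2]
```

View pics/w8.png

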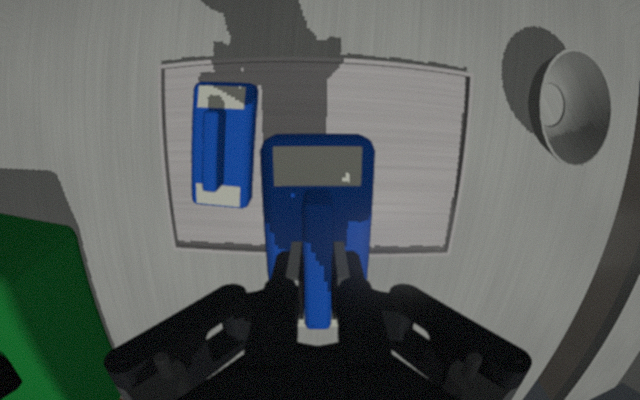

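```bash
python3 -m crank '[[60,17,0,0,1,-10,5],[120,34,0,0,1,-25,5],[180,51,0,0,1,-40,5],[240,68,0,0,1,-50,5],[300,85,0,0,1,-60,5]]'; python3 -c "
from h import *
st();go(car(35,0,150),93.7)"
```

```text
clock: 16.48
ee_pos: [0.5431, -0.0688, 0.1568]
ee_rot: [-0.869, -3.013, -0.015]
contact_force: [0.9, 1.1, -3.5]
grip_width: 0.0127
t 16.48 pos [ 0.5431 -0.0688  0.1568] rot [-0.869 -3.013 -0.015] F [ 0.9  1.1 -3.5] w 0.0127 q [-0.24  0.11  1.49  0.01  1.54 -1.24]
shift [27.9 84.4  7.7] turn [  0.6  -0.3 -35.9]
```

```bash
python3 -m crank '[[28,84,0,0.5,-0.5,-36,5],[28,84,4,0.5,-0.5,-36,5],[28,84,8,0.5,-0.5,-36,5],[28,84,8,0.5,-0.5,-36,5],[28,84,8,0.5,-0.5,-36,5]]'; python3 -c "
from h import *
st();go(car(35,0,52),93.7)
snap('wrist','w9.png')"
```

```text
clock: 17.1
ee_pos: [0.5623, 0.0177, 0.1461]
ee_rot: [0.104, -3.137, -0.002]
contact_force: [-0.6, -0.9, -2.1]
grip_width: 0.0126
t 17.1 pos [0.5623 0.0177 0.1461] rot [ 1.040e-01 -3.137e+00 -2.000e-03] F [-0.6 -0.9 -2.1] w 0.0126 q [-0.07  0.15  1.47  0.    1.52 -1.71]
shift [-2.3 -0.4 94.1] turn [ 0.1 -0.2  0.1]
```

View pics/w9.png

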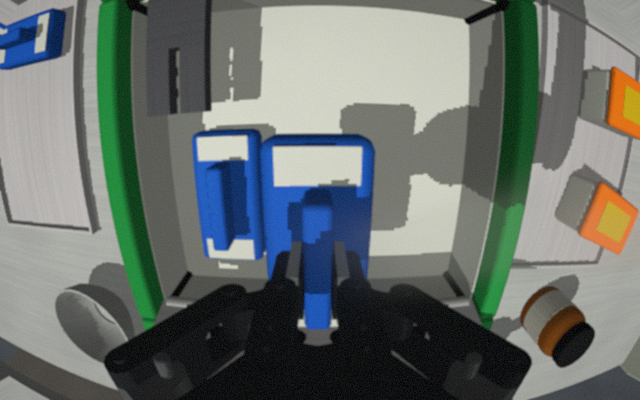

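```bash
python3 -m crank '[[-3,0,40,0,0,0,5],[-3,0,75,0,0,0,5],[-3,0,90,0,0,0,5],[-3,0,94,0,0,0,5],[-3,0,96,0,0,0,5]]'; python3 -m crank '[[0,0,2,0,0,0,5],[0,0,2,0,0,0,40],[0,0,2,0,0,0,40],[0,0,2,0,0,0,40]]'; python3 -m crank '[[0,0,-40,0,0,0,40],[0,0,-90,0,0,0,40],[0,0,-115,0,0,0,40]]'
python3 - <<'E'
from h import *
st();go([395,-344.8,150],0)
for b in blobs(snap('top'),(100,120,40),(130,255,255),(.055,.085),8): print(*b)
for b in blobs(snap('scene'),(100,120,40),(130,255,255),(.045,.085),8): print(*b)
print(car(35,0))
E
```

```text
clock: 17.77
ee_pos: [0.5666, 0.0176, 0.052]
ee_rot: [-0.102, 3.139, 0.001]
contact_force: [-0.8, 0.2, -2.5]
grip_width: 0.0126
clock: 18.27
ee_pos: [0.5671, 0.0176, 0.0509]
ee_rot: [-0.102, 3.137, 0.001]
contact_force: [0.5, -1.0, 0.5]
grip_width: 0.0402
clock: 18.65
ee_pos: [0.5683, 0.0174, 0.1699]
ee_rot: [-0.102, 3.132, 0.0]
contact_force: [0.4, -0.3, 0.0]
grip_width: 0.04
t 18.65 pos [0.5683 0.0174 0.1699] rot [-0.102  3.132  0.   ] F [ 0.4 -0.3  0. ] w 0.04 q [-0.07  0.14  1.43  0.    1.56 -1.71]
shift [ 196.6 -350.2   18.3] turn [ 0.4  0.4 93.7]
[333. 186.] 78 [572.1 -63. ] 63.4 13.5 0.3 69.7
[310. 194.] 24 [545.5  15.6] 16.9 10.2 -0.6 69.7
[417. 238.] 89 [ 396.2 -344. ] 66.9 13.6 89.9 60.8
[191. 219.] 181 [ 394.6 -345.8] 69.5 16.2 89.9 58.8
[339. 228.] 167 [569.4  17.2] 66.8 14.6 4.7 67.9
[312. 239.] 163 [573.3 -61.4] 67.5 14.6 4.7 68.4
[564.42704664  17.55863079   0.        ]
```

Both packs are flat (rib tops at 68–70 mm, as expected for 12+58). Now the third one.

```bash
python3 -m crank '[[30,-60,0,0,0,20,40],[62,-110,0,0,0,40,40],[94,-165,0,0,0,60,40],[126,-225,10,0,0,80,40],[158,-280,10,0,0,94,40]]'; python3 -c "
from h import *
st();go([395,-344.8,98],0)"
```

```text
clock: 19.38
ee_pos: [0.4319, -0.2649, 0.1567]
ee_rot: [1.333, 2.838, 0.009]
contact_force: [1.0, 0.1, -0.8]
grip_width: 0.0401
t 19.38 pos [ 0.4319 -0.2649  0.1567] rot [1.333 2.838 0.009] F [ 1.   0.1 -0.8] w 0.0401 q [-0.67  0.01  1.6   0.01  1.53 -1.36]
shift [-37.8 -79.9  58.1] turn [ 0.5 -0.  39.7]
```

```bash
python3 -m crank '[[-20,-40,10,0,0,20,40],[-38,-80,30,0,0,40,40],[-38,-80,50,0,0,40,40],[-38,-80,58,0,0,40,40],[-38,-80,58,0,0,40,40]]'
python3 - <<'E'
from h import *
st();go([395,-344.8,38],0);snap('wrist','w10.png')
E
```

```text
clock: 20.0
ee_pos: [0.3938, -0.344, 0.0954]
ee_rot: [-2.225, -2.215, -0.012]
contact_force: [-0.5, 0.9, 0.2]
grip_width: 0.0393
t 20.0 pos [ 0.3938 -0.344   0.0954] rot [-2.225 -2.215 -0.012] F [-0.5  0.9  0.2] w 0.0393 q [-0.83  0.1   1.64  0.01  1.41 -0.83]
shift [-1.2  1.  57.4] turn [ 0.3 -0.4 -0.3]
```

View pics/w10.png

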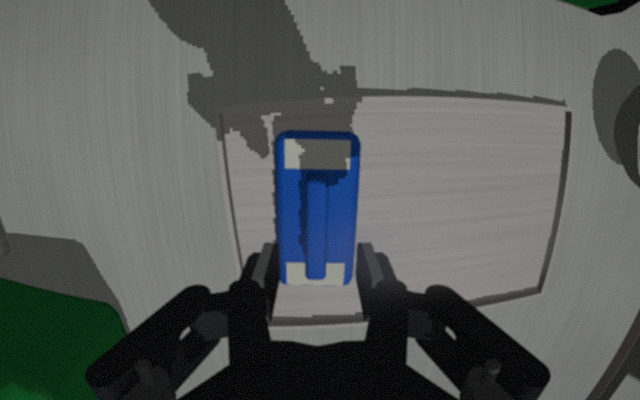

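```bash
python3 -m crank '[[-1,1,30,0,0,0,40],[-1,1,57,0,0,0,40],[-1,1,57,0,0,0,40],[-1,1,57,0,0,0,5]]'; python3 -m crank '[[0,0,0,0,0,0,5],[0,0,0,0,0,0,5],[0,0,0,0,0,0,5],[0,0,0,0,0,0,5]]';python3 -m crank '[[0,0,-40,0,0,0,5],[0,0,-90,0,0,0,5],[0,0,-122,0,0,0,5],[0,0,-122,0,0,0,5]]';python3 - <<'E'
from h import *
st();go(car(35,78,150),93.7); snap('wrist','w11.png')
E
```

```text
clock: 20.55
ee_pos: [0.3964, -0.3456, 0.0408]
ee_rot: [2.222, 2.217, 0.012]
contact_force: [-1.1, 0.3, -0.5]
grip_width: 0.0229
clock: 21.05
ee_pos: [0.3971, -0.3461, 0.0419]
ee_rot: [2.22, 2.216, 0.012]
contact_force: [1.0, 0.0, 2.1]
grip_width: 0.0127
clock: 21.55
ee_pos: [0.397, -0.3475, 0.1664]
ee_rot: [2.216, 2.212, 0.012]
contact_force: [-0.5, -1.2, -3.8]
grip_width: 0.0125
t 21.55 pos [ 0.397  -0.3475  0.1664] rot [2.216 2.212 0.012] F [-0.5 -1.2 -3.8] w 0.0125 q [-0.83  0.05  1.54  0.01  1.54 -0.83]
shift [443.3 161.2  17.5] turn [  0.5   0.7 -93.8]
```

View pics/w11.png

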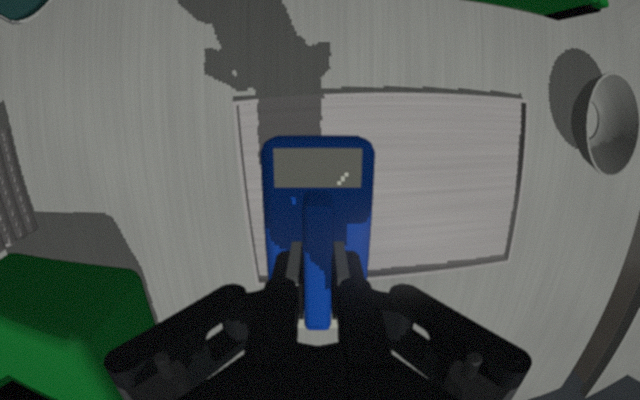

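```bash
python3 -m crank '[[58,21,0,0,0,-10,5],[116,42,0,0,0,-20,5],[174,63,0,0,0,-30,5],[232,84,0,0,0,-40,5],[290,105,0,0,0,-50,5]]'; python3 -c "
from h import *
st();go(car(35,78,150),93.7)"
```

```text
clock: 22.22
ee_pos: [0.5002, -0.0544, 0.1614]
ee_rot: [1.069, 2.952, 0.006]
contact_force: [0.6, -1.2, -3.9]
grip_width: 0.0126
t 22.23 pos [ 0.5002 -0.0544  0.1614] rot [1.069 2.952 0.006] F [ 0.6 -1.2 -3.9] w 0.0126 q [-0.22  0.01  1.6   0.    1.54 -1.1 ]
shift [ 50.5 152.9  12. ] turn [  0.2   0.1 -43.5]
```

```bash
python3 -m crank '[[17,51,4,0,0,-10,5],[34,102,6,0,0,-20,5],[50,153,8,0,0,-30,5],[50,153,12,0,0,-40,5],[50,153,12,0,0,-44,5]]'; python3 -m crank '[[0,0,0,0,0,0,5]]'; python3 -c "
from h import *
st();go(car(35,78,52),93.7)
snap('wrist','w12.png')"
```

```text
clock: 22.85
ee_pos: [0.5576, 0.096, 0.145]
ee_rot: [0.122, -3.134, -0.003]
contact_force: [0.1, -0.7, -2.7]
grip_width: 0.0127
clock: 22.98
ee_pos: [0.556, 0.0961, 0.1416]
ee_rot: [0.122, -3.129, -0.003]
contact_force: [-0.9, 0.5, -2.5]
grip_width: 0.0124
t 22.98 pos [0.556  0.0961 0.1416] rot [ 1.220e-01 -3.129e+00 -3.000e-03] F [-0.9  0.5 -2.5] w 0.0124 q [ 0.07  0.16  1.47  0.    1.52 -1.58]
shift [-4.2 -1.2 89.6] turn [ 0.1 -0.6  0.8]
```

View pics/w12.png

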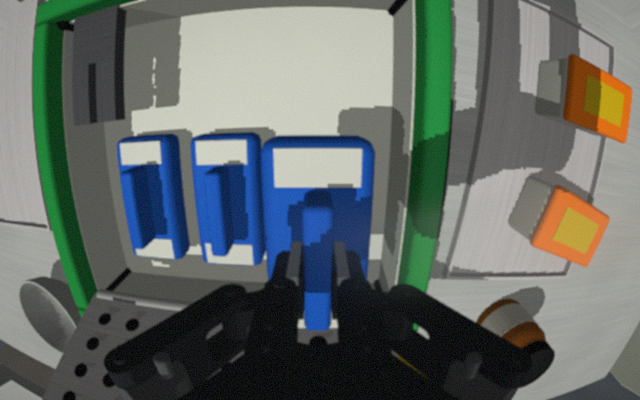

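```bash
python3 -m crank '[[-4,-1,40,0,-0.5,1,5],[-4,-1,75,0,-0.5,1,5],[-4,-1,87,0,-0.5,1,5],[-4,-1,90,0,-0.5,1,5],[-4,-1,91,0,-0.5,1,5]]'; python3 -m crank '[[0,0,1,0,0,0,5],[0,0,1,0,0,0,40],[0,0,1,0,0,0,40],[0,0,1,0,0,0,40]]'; python3 -m crank '[[0,0,-40,0,0,0,40],[0,0,-90,0,0,0,40],[0,0,-115,0,0,0,40]]'
python3 - <<'E'
from h import *
st()
for b in blobs(snap('scene'),(100,120,40),(130,255,255),(.045,.085),8): print(*b)
for b in blobs(snap('scene','s13.png'),(18,120,60),(32,255,255),(.2,.35),8): print('y',*b)
snap('wrist','w13.png')
E
```

```text
clock: 23.65
ee_pos: [0.5588, 0.0954, 0.0508]
ee_rot: [0.093, -3.137, -0.003]
contact_force: [-2.6, -0.7, 2.3]
grip_width: 0.0127
clock: 24.15
ee_pos: [0.5592, 0.0954, 0.0501]
ee_rot: [0.093, -3.139, -0.003]
contact_force: [0.8, 0.1, -0.1]
grip_width: 0.0403
clock: 24.52
ee_pos: [0.5609, 0.0953, 0.1689]
ee_rot: [-0.093, 3.136, 0.004]
contact_force: [0.3, 0.3, -0.0]
grip_width: 0.04
t 24.52 pos [0.5609 0.0953 0.1689] rot [-0.093  3.136  0.004] F [ 0.3  0.3 -0. ] w 0.04 q [ 0.07  0.15  1.43  0.    1.56 -1.56]
[365. 217.] 186 [561.8 101.1] 66.9 29.7 5.1 67.1
[339. 228.] 173 [569.5  16.6] 67.8 16.9 2.6 67.8
[312. 239.] 166 [573.5 -62.3] 67.8 16.3 4.0 68.5
y [373. 230.] 201 [708.9  29. ] 111.3 13.4 -82.7 288.0
```

View pics/s13.png

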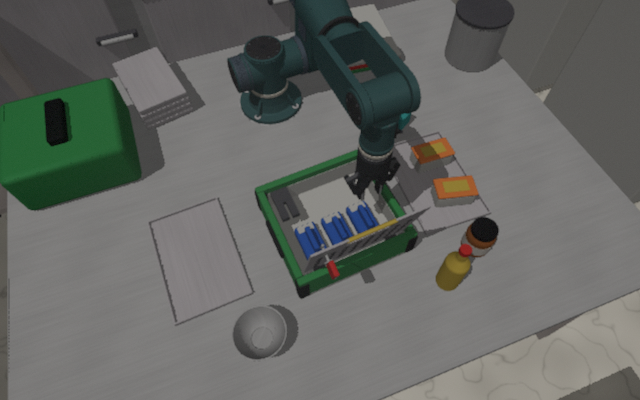

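View pics/w13.png

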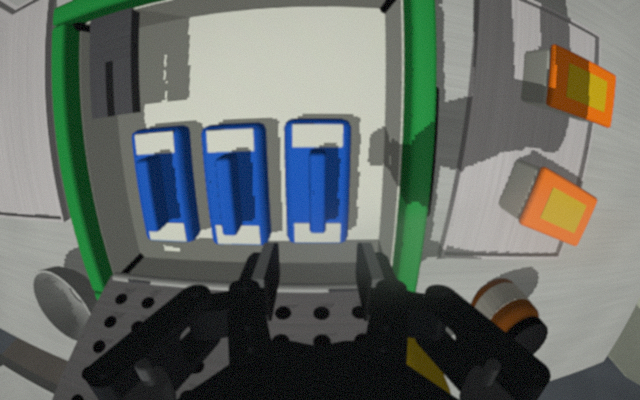

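All three packs are flat and spaced out in the tier (wrist view ribs at x≈155, 228 and 317 px). Now I go back to the grip bar to shut the flap.

```bash
python3 -m crank '[[5,-10,-60,0,0,10,40],[10,-20,-120,0,0,20,40],[20,-40,-165,0,0,30,40],[20,-60,-165,0,0,40,40],[20,-70,-165,0,0,50,40]]'; python3 -c "
from h import *
st();go([707.3,27.5,330],3.7)"
```

```text
clock: 25.3
ee_pos: [0.5442, 0.0228, 0.33]
ee_rot: [-1.252, -2.881, -0.004]
contact_force: [-0.1, 0.6, -0.2]
grip_width: 0.0399
t 25.3 pos [0.5442 0.0228 0.33  ] rot [-1.252 -2.881 -0.004] F [-0.1  0.6 -0.2] w 0.0399 q [-0.06  0.08  1.19  0.    1.88 -0.81]
shift [-107.9  122.5    0. ] turn [ 0.1 -0.1 39.3]
```

```bash
python3 -m crank '[[-36,41,0,0,0,10,40],[-72,82,0,0,0,20,40],[-108,122,0,0,0,30,40],[-108,122,0,0,0,39,40],[-108,122,0,0,0,39,40]]'; python3 -c "
from h import *
st();go([708,27.5,272],3.7)
snap('wrist','w14.png')"
```

```text
clock: 25.92
ee_pos: [0.7076, 0.0271, 0.3251]
ee_rot: [-2.136, -2.295, 0.004]
contact_force: [0.7, -0.3, 0.7]
grip_width: 0.0399
t 25.93 pos [0.7076 0.0271 0.3251] rot [-2.136 -2.295  0.004] F [ 0.7 -0.3  0.7] w 0.0399 q [-0.04  0.48  0.69  0.    1.97 -0.11]
shift [ 0.2  0.8 53.1] turn [-0.4 -0.2  0.4]
```

View pics/w14.png

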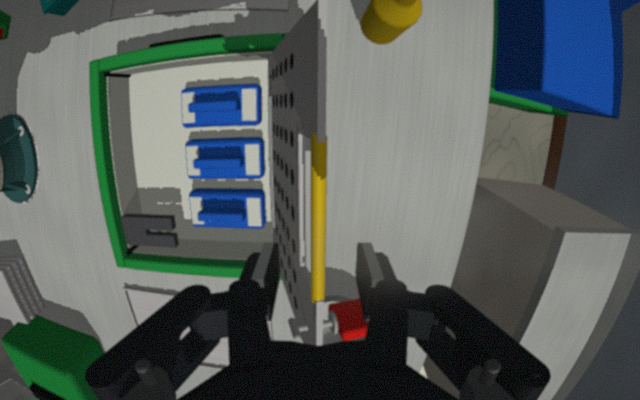

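```bash
python3 -m crank '[[0,1,30,0,0,0,40],[0,1,53,0,0,0,40],[0,1,53,0,0,0,5],[0,1,53,0,0,0,5],[0,1,53,0,0,0,5]]'; python3 -m crank '[[0,0,0,0,0,0,5],[0,0,0,0,0,0,5]]'
python3 - <<'E'
from h import *
ang()
s=arm.state(); R0=R.from_rotvec(s['ee_rot'])
th0=1.83; f=lambda t:np.array([-212*np.cos(t),0,212*np.sin(t)])
A=R.from_euler('z',CY,degrees=True)
for t in np.arange(1.7,-.01,-.1): print(round(t,1),np.round(R0.inv().apply(A.apply(f(t)-f(th0)))).astype(int))
E
```

```text
clock: 26.6
ee_pos: [0.7074, 0.0274, 0.2761]
ee_rot: [-2.136, -2.298, 0.0]
contact_force: [-2.3, -0.8, -1.6]
grip_width: 0.0073
clock: 26.85
ee_pos: [0.7074, 0.0274, 0.2761]
ee_rot: [-2.136, -2.298, 0.0]
contact_force: [-1.3, 0.4, -3.0]
grip_width: 0.0076
t 26.85 pos [0.7074 0.0274 0.2761] rot [-2.136 -2.298  0.   ] F [-1.3  0.4 -3. ] w 0.0076 q [-0.04  0.46  0.82  0.    1.86 -0.11]
grip 56.341311870003224 212.59641717818602 ang 1.829856391054188 r 219.93539965233944
1.7 [  0 -27  -5]
1.6 [  0 -48  -7]
1.5 [  1 -69  -6]
1.4 [  1 -90  -4]
1.3 [   1 -111    1]
1.2 [   1 -131    8]
1.1 [   1 -150   16]
1.0 [   1 -169   27]
0.9 [   2 -186   39]
0.8 [   2 -202   53]
0.7 [   2 -216   69]
0.6 [   2 -229   86]
0.5 [   2 -240  104]
0.4 [   2 -249  123]
0.3 [   2 -256  143]
0.2 [   2 -262  164]
0.1 [   2 -265  185]
-0.0 [   2 -266  206]
```

```bash
python3 -m crank '[[0,-27,-5,0,0,0,5],[0,-48,-7,0,0,0,5],[0,-69,-6,0,0,0,5],[1,-90,-4,0,0,0,5],[1,-111,1,0,0,0,5]]'; python3 -c "
from h import *
ang()"; python3 -m crank '[[0,-20,7,0,0,0,5],[0,-39,15,0,0,0,5],[0,-58,26,0,0,0,5],[0,-75,38,0,0,0,5],[0,-91,52,0,0,0,5]]';  python3 -c "
from h import *
ang()"
```

```text
clock: 27.48
ee_pos: [0.5989, 0.0203, 0.2797]
ee_rot: [2.135, 2.298, 0.013]
contact_force: [3.2, -0.1, 5.0]
grip_width: 0.0077
t 27.48 pos [0.5989 0.0203 0.2797] rot [2.135 2.298 0.013] F [ 3.2 -0.1  5. ] w 0.0077 q [-0.06  0.19  1.16  0.    1.78 -0.14]
grip -52.589038785342254 216.17529172796105 ang 1.3321614123422445 r 222.48003001176374
clock: 28.1
ee_pos: [0.5094, 0.0143, 0.2317]
ee_rot: [2.13, 2.294, 0.023]
contact_force: [-5.8, 3.1, 9.1]
grip_width: 0.0073
t 28.1 pos [0.5094 0.0143 0.2317] rot [2.13  2.294 0.023] F [-5.8  3.1  9.1] w 0.0073 q [-0.09 -0.02  1.48  0.    1.66 -0.16]
grip -142.43983201247227 168.20899644478675 ang 0.8681613922562632 r 220.41636107309185
```

```bash
python3 -m crank '[[0,-15,18,0,0,0,5],[0,-28,36,0,0,0,5],[0,-39,55,0,0,0,5],[0,-48,75,0,0,0,5],[0,-55,95,0,0,0,5]]'; python3 -c "
from h import *
ang();go([439,9.5,64],3.7)"
```

```text
clock: 28.72
ee_pos: [0.4488, 0.0104, 0.1361]
ee_rot: [-2.137, -2.302, -0.004]
contact_force: [-23.3, -0.7, 9.2]
grip_width: 0.0067
t 28.73 pos [0.4488 0.0104 0.1361] rot [-2.137 -2.302 -0.004] F [-23.3  -0.7   9.2] w 0.0067 q [-0.11 -0.1   1.75  0.    1.49 -0.18]
grip -202.89007905128193 72.64226127110516 ang 0.3438171744591424 r 215.50239511433494
shift [-0.4 -9.9 72.1] turn [ 0.1 -0.1  0.6]
```

```bash
python3 -m crank '[[0,-6,20,0,0,0,5],[0,-9,40,0,0,0,5],[0,-10,58,0,0,0,5],[0,-10,70,0,0,0,5],[0,-10,74,0,0,0,5]]'; python3 -c "
from h import *
ang();go([439,9.5,64],3.7)"
```

```text
clock: 29.35
ee_pos: [0.4383, 0.0098, 0.0695]
ee_rot: [-2.136, -2.301, -0.001]
contact_force: [-27.5, 2.4, 52.5]
grip_width: 0.0072
t 29.35 pos [0.4383 0.0098 0.0695] rot [-2.136e+00 -2.301e+00 -1.000e-03] F [-27.5   2.4  52.5] w 0.0072 q [-0.11 -0.07  1.86  0.    1.35 -0.18]
grip -213.3142127027839 6.032729377351899 ang 0.028273417517980143 r 213.39950132263405
shift [-0.4  0.6  5.5] turn [-0.  -0.1  0.6]
```

```bash
python3 -m crank '[[0,0,0,0,0,0,40],[0,0,0,0,0,0,40],[0,0,0,0,0,0,40]]'; python3 -m crank '[[0,0,-50,0,0,0,40],[0,0,-100,0,0,0,40],[0,0,-140,0,0,0,20],[0,0,-150,0,0,0,20]]'
python3 - <<'E'
from h import *
st()
s=snap('scene','s15.png');P=pts(s)
for b in blobs(s,(18,120,60),(32,255,255),(.06,.12),8): print('y',*b)
for b in blobs(s,(0,150,80),(6,255,255),(.1,.15),8): print('r',*b)
s=snap('top'); P=pts(s)
for b in blobs(s,(18,120,60),(32,255,255),(.06,.12),8): print('y',*b)
for b in blobs(s,(0,150,80),(6,255,255),(.1,.15),8): print('r',*b)
q=P[165:205,275:345].reshape(-1,3); q=q[(q[:,2]>.07)&(q[:,2]<.1)]
A=np.c_[q[:,:2]-[.55,.015],np.ones(len(q))]; print(len(q),np.linalg.lstsq(A,q[:,2],rcond=None)[0])
s=snap('wrist','w15.png')
E
```

```text
clock: 29.72
ee_pos: [0.4387, 0.0098, 0.0694]
ee_rot: [-2.136, -2.302, -0.002]
contact_force: [0.7, 1.1, 0.8]
grip_width: 0.0398
clock: 30.22
ee_pos: [0.4402, 0.0093, 0.222]
ee_rot: [2.135, 2.301, 0.007]
contact_force: [0.5, 0.1, -0.5]
grip_width: 0.0201
t 30.23 pos [0.4402 0.0093 0.222 ] rot [2.135 2.301 0.007] F [ 0.5  0.1 -0.5] w 0.0201 q [-0.11 -0.16  1.63  0.    1.67 -0.18]
y [392. 106.] 103 [225.6 339.6] 67.6 32.6 29.5 61.7
y [433. 149.] 214 [427.6 372.8] 69.7 37.7 88.1 63.6
y [319. 186.] 114 [439.9   7.6] 110.4 10.6 -85.7 84.3
y [456. 186.] 255 [565.3 369.1] 72.0 37.5 72.6 63.7
y [451. 273.] 300 [793.9 216.3] 56.8 24.6 30.9 94.0
r [286. 202.] 42 [474.7 -98. ] 39.7 6.4 13.9 127.4
y [251. 124.] 52 [770.6 214.9] 48.2 15.5 -45.6 101.5
y [204. 188.] 226 [566.1 369.6] 72.1 37.6 75.9 63.9
y [202. 229.] 215 [427.9 373.9] 70.7 36.8 87.1 63.8
y [211. 290.] 141 [226.1 340.8] 68.6 36.0 30.9 61.8
r [344. 214.] 19 [472.4 -96.9] 39.1 9.1 16.7 135.2
r [343. 217.] 11 [464.9 -90.2] 25.2 3.5 -0.1 136.7
2681 [-0.00024751  0.00060454  0.08339332]
```

View pics/w15.png

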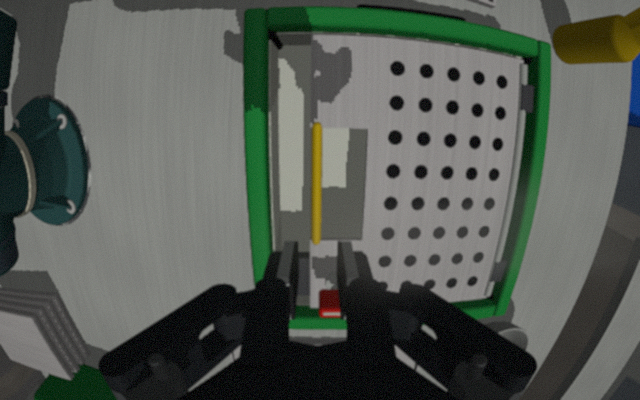

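The flap is shut: the plane fit slope is under 0.001 and the top face is at 83.4 mm. The stud is red at (344,215) in the top view, world (471.4, -93.8). I'll go over it with the jaws across the wing.

```bash
python3 -c "
from h import *
go(car(-65,-105,190),93.7)"
```

```text
shift [-105.4   25.2   27.9] turn [  0.   -0.2 -89.4]
```

```bash
python3 -m crank '[[-40,10,10,0,0,-20,34],[-80,20,20,0,0,-40,34],[-105,25,28,0,0,-60,34],[-105,25,28,0,0,-80,34],[-105,25,28,0,0,-89,34]]'; python3 -c "
from h import *
go(car(-65,-105,180),93.7)"
```

```text
clock: 31.0
ee_pos: [0.4698, -0.0933, 0.1864]
ee_rot: [-0.856, -3.014, -0.003]
contact_force: [1.0, 0.1, -0.2]
grip_width: 0.0339
shift [-1.6  0.6  6.3] turn [  0.1  -0.5 -35.4]
```

```bash
python3 -m crank '[[-2,1,8,0,0,-35,34],[-2,1,8,0,0,-35,34],[-2,1,8,0,0,-35,34],[-2,1,8,0,0,-35,34],[-2,1,8,0,0,-35,34]]'; python3 -c "
from h import *
go(car(-65,-105,109),93.7)
snap('wrist','w16.png')"
```

```text
clock: 31.62
ee_pos: [0.4707, -0.0932, 0.1756]
ee_rot: [0.089, -3.128, -0.009]
contact_force: [0.3, 0.6, -1.3]
grip_width: 0.0337
shift [-1.4 -1.  66.6] turn [ 0.4 -0.7 -0.5]
```

View pics/w16.png

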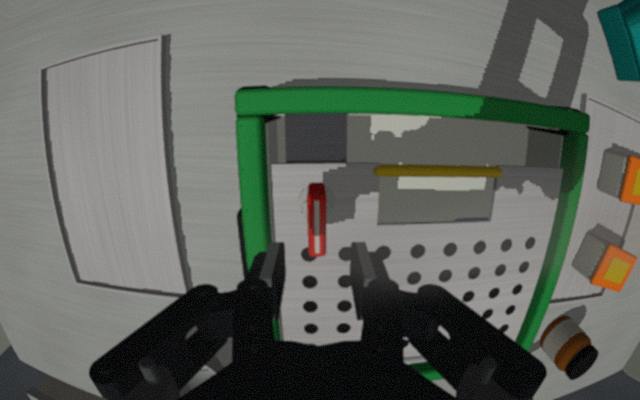

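```bash
python3 -m crank '[[-1,-1,35,0,-0.7,-0.5,34],[-1,-1,60,0,-0.7,-0.5,34],[-1,-1,66,0,-0.7,-0.5,34],[-1,-1,66,0,-0.7,-0.5,34]]'; python3 -m crank '[[0,0,0,0,0,0,5],[0,0,0,0,0,0,5],[0,0,0,0,0,0,5],[0,0,0,0,0,0,5],[0,0,0,0,0,0,5]]'; python3 -c "
from h import *
st();go(car(-65,-105,93),93.7)
for n in ['scene']: snap(n,'s17.png')"
```

```text
clock: 32.17
ee_pos: [0.4711, -0.0937, 0.1099]
ee_rot: [-0.102, 3.14, 0.01]
contact_force: [0.2, 0.1, 0.9]
grip_width: 0.0337
clock: 32.8
ee_pos: [0.4719, -0.0936, 0.1105]
ee_rot: [-0.102, 3.137, 0.01]
contact_force: [2.0, 1.7, 3.1]
grip_width: 0.0107
t 32.8 pos [ 0.4719 -0.0936  0.1105] rot [-0.102  3.137  0.01 ] F [2.  1.7 3.1] w 0.0107 q [-0.32 -0.01  1.71  0.01  1.44 -1.96]
shift [ 0.5 -0.1 17.5] turn [0.4 0.2 0. ]
```

```bash
python3 -m crank '[[0,0,8,0,0,0,5],[0,0,15,0,0,0,5],[0,0,18,0,0,0,5],[0,0,18,0,0,0,5]]'; python3 -c "
from h import *
st()"
```

```text
clock: 33.35
ee_pos: [0.4722, -0.0937, 0.0951]
ee_rot: [-0.102, 3.136, 0.009]
contact_force: [-5.4, 4.0, 16.7]
grip_width: 0.0108
t 33.35 pos [ 0.4722 -0.0937  0.0951] rot [-0.102  3.136  0.009] F [-5.4  4.  16.7] w 0.0108 q [-0.32  0.    1.73  0.01  1.4  -1.96]
```

```bash
python3 -m crank '[[0,0,3,0,0,10,5],[0,0,4,0,0,20,5],[0,0,4,0,0,30,5],[0,0,4,0,0,40,5],[0,0,4,0,0,50,5]]'; python3 -c "
from h import *
st();go(car(-65,-105,92),3.7)"
```

```text
clock: 33.98
ee_pos: [0.4716, -0.0951, 0.0949]
ee_rot: [1.242, 2.884, 0.005]
contact_force: [-9.4, 1.2, 23.3]
grip_width: 0.011
t 33.98 pos [ 0.4716 -0.0951  0.0949] rot [1.242 2.884 0.005] F [-9.4  1.2 23.3] w 0.011 q [-0.32  0.    1.74  0.    1.4  -1.08]
shift [1.2 0.8 2.9] turn [ 0.2 -0.  39.7]
```

```bash
python3 -m crank '[[1,1,3,0,0,10,5],[1,1,3,0,0,20,5],[1,1,3,0,0,30,5],[1,1,3,0,0,40,5],[1,1,3,0,0,44,5]]'; python3 -c "
from h import *
st();go(car(-65,-105,92),3.7)"
```

```text
clock: 34.6
ee_pos: [0.4703, -0.0955, 0.095]
ee_rot: [2.234, 2.207, -0.003]
contact_force: [-10.2, -0.8, 21.0]
grip_width: 0.0109
t 34.6 pos [ 0.4703 -0.0955  0.095 ] rot [ 2.234  2.207 -0.003] F [-10.2  -0.8  21. ] w 0.0109 q [-0.32  0.    1.74 -0.    1.4  -0.3 ]
shift [1.8 1.1 3. ] turn [-0.   0.1 -4.4]
```

```bash
python3 -m crank '[[0,0,-3,0,0,0,5],[0,0,-6,0,0,0,5],[0,0,-6,0,0,0,5]]'; python3 -m crank '[[0,0,0,0,0,0,40],[0,0,0,0,0,0,40],[0,0,0,0,0,0,40]]'; python3 -m crank '[[0,0,-40,0,0,0,40],[0,0,-90,0,0,0,40],[0,0,-120,0,0,0,40]]';python3 - <<'E'
from h import *
st()
s=snap('wrist','w18.png');s=snap('top');
cv2.imwrite('pics/t18.png',cv2.resize(s['color'][190:250,250:370,::-1],None,fx=6,fy=6,interpolation=cv2.INTER_CUBIC))
for n in ['scene','top']:
  for b in blobs(snap(n),(0,120,60),(6,255,255),(.09,.15),6): print('r',*b)
E
```

```text
clock: 34.98
ee_pos: [0.4699, -0.0955, 0.1009]
ee_rot: [2.233, 2.208, -0.004]
contact_force: [-1.5, 1.9, 6.1]
grip_width: 0.0109
clock: 35.35
ee_pos: [0.4695, -0.0956, 0.1001]
ee_rot: [-2.234, -2.208, 0.006]
contact_force: [0.5, 0.2, -0.4]
grip_width: 0.04
clock: 35.72
ee_pos: [0.4704, -0.0957, 0.2226]
ee_rot: [2.233, 2.206, -0.004]
contact_force: [-0.3, -0.3, 0.4]
grip_width: 0.04
t 35.73 pos [ 0.4704 -0.0957  0.2226] rot [ 2.233  2.206 -0.004] F [-0.3 -0.3  0.4] w 0.04 q [-0.32 -0.07  1.54 -0.    1.66 -0.3 ]
r [286. 202.] 104 [475.6 -94.6] 39.7 9.9 -85.3 116.4
```

View pics/w18.png

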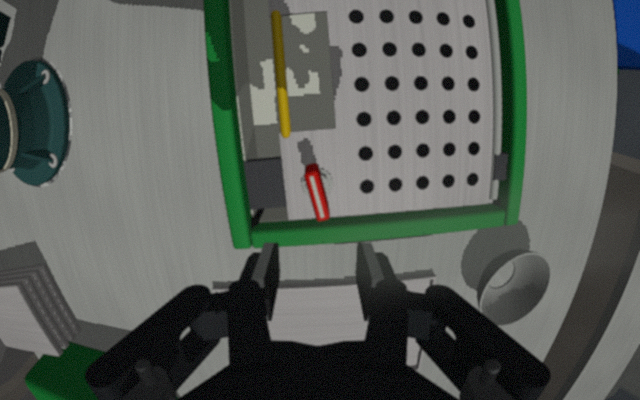

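View pics/t18.png

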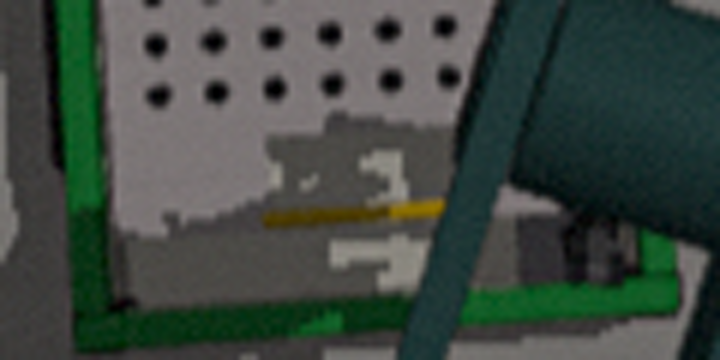

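Run:
```python
from h import *
s=snap('scene');P=pts(s)
c=car(-65,-105)/1000
m=(np.hypot(P[...,0]-c[0],P[...,1]-c[1])<.02)&(P[...,2]>.1)
z=np.sort(P[...,2][m]); print(len(z),np.round(z[-15:],4))
go([428,372.5,180],-2)
for n in ['scene','top']:
  for b in blobs(snap(n),(5,150,100),(20,255,255),(.05,.075)): print(n,*b)
```

```text
435 [0.5841 0.5841 0.5841 0.5842 0.5842 0.5842 0.5843 0.5843 0.5843 0.5844
 0.5844 0.5845 0.5845 0.5845 0.5848]
shift [467.3 -46.6  37.9] turn [-0.3  0.1  1.3]
scene [432. 151.] 460 [428.6 371.4] 110.0 64.0 88.5 62.3
scene [455. 187.] 534 [565.1 367.9] 111.0 65.2 75.9 62.2
top [205. 188.] 421 [565.9 368.8] 114.3 63.5 75.9 63.2
top [203. 229.] 429 [428. 373.] 114.1 63.8 87.7 63.0
```

```bash
python3 -m crank '[[60,-6,0,0,0,1,85],[120,-12,0,0,0,1,85],[180,-18,0,0,0,1,85],[240,-24,10,0,0,1,85],[300,-30,20,0,0,1,85]]'
python3 - <<'E'
from h import *
go([428.2,372.3,110],-2)
c=car(-65,-105)/1000
for n in ['top','scene']:
    s=snap(n);P=pts(s)
    m=(np.hypot(P[...,0]-c[0],P[...,1]-c[1])<.02)&(P[...,2]>.1)
    z=np.sort(P[...,2][m]); print(n,len(z),np.round(z,3))
    for b in blobs(s,(0,120,60),(6,255,255),(.09,.15),6): print('r',*b)
    m=(np.hypot(P[...,0]-.55,P[...,1]-.015)<.02); print('flap',np.nanmedian(P[...,2][m]))
E
```

```text
clock: 36.7
ee_pos: [0.4413, 0.2068, 0.1959]
ee_rot: [-2.251, -2.185, 0.012]
contact_force: [1.2, -0.2, -0.8]
grip_width: 0.085
shift [165.2 -17.3  85.7] turn [-0.5  0.1  0.3]
top 47 [0.1   0.1   0.101 0.122 0.122 0.122 0.123 0.124 0.125 0.125 0.125 0.125
 0.125 0.126 0.126 0.126 0.126 0.126 0.126 0.126 0.126 0.126 0.126 0.126
 0.126 0.126 0.127 0.127 0.127 0.127 0.127 0.128 0.128 0.128 0.128 0.128
 0.128 0.128 0.128 0.128 0.128 0.129 0.129 0.13  0.13  0.131 0.131]
r [343. 215.] 41 [471.7 -93.5] 42.3 11.2 -76.4 126.2
flap 0.0835972851609239
scene 124 [0.1   0.101 0.101 0.102 0.102 0.102 0.102 0.102 0.103 0.103 0.103 0.103
 0.103 0.104 0.105 0.105 0.105 0.105 0.106 0.106 0.106 0.107 0.107 0.107
 0.108 0.108 0.109 0.11  0.11  0.111 0.112 0.112 0.112 0.112 0.113 0.113
 0.114 0.114 0.115 0.115 0.115 0.115 0.116 0.116 0.116 0.117 0.117 0.117
 0.117 0.118 0.118 0.118 0.118 0.119 0.119 0.12  0.12  0.12  0.12  0.121
 0.121 0.122 0.122 0.122 0.122 0.122 0.122 0.123 0.123 0.123 0.123 0.124
 0.124 0.124 0.125 0.125 0.125 0.125 0.125 0.125 0.125 0.125 0.126 0.126
 0.126 0.126 0.126 0.126 0.126 0.126 0.127 0.127 0.127 0.127 0.127 0.127
 0.127 0.127 0.127 0.127 0.127 0.127 0.127 0.127 0.128 0.128 0.128 0.128
 0.128 0.128 0.128 0.128 0.128 0.128 0.128 0.129 0.129 0.129 0.129 0.129
 0.129 0.13  0.13  0.13 ]
r [286. 202.] 106 [475.5 -94.5] 39.8 9.5 -85.0 115.1
flap 0.08266884951463305
```

The wing top is at 126.5 mm against 136.9 mm popped up, so the press is about 10.4 mm. The wing lies along the carrier's y, so the stud is in its catch. Next are the tubs.

```bash
python3 -m crank '[[60,-6,10,0,0,0,85],[120,-12,30,0,0,0,85],[165,-17,50,0,0,0,85],[165,-17,70,0,0,0,85],[165,-17,70,0,0,0,85]]'
python3 - <<'E'
from h import *
st();go([428.2,372.3,28],-2);snap('wrist','w19.png')
E
```

```text
clock: 37.42
ee_pos: [0.4235, 0.3737, 0.1207]
ee_rot: [-2.238, -2.192, 0.027]
contact_force: [-0.5, -1.0, 0.5]
grip_width: 0.0852
t 37.42 pos [0.4235 0.3737 0.1207] rot [-2.238 -2.192  0.027] F [-0.5 -1.   0.5] w 0.0852 q [0.62 0.18 1.49 0.01 1.49 0.64]
shift [-0.7  6.5 92.6] turn [-1.   0.3  0.8]
```

View pics/w19.png

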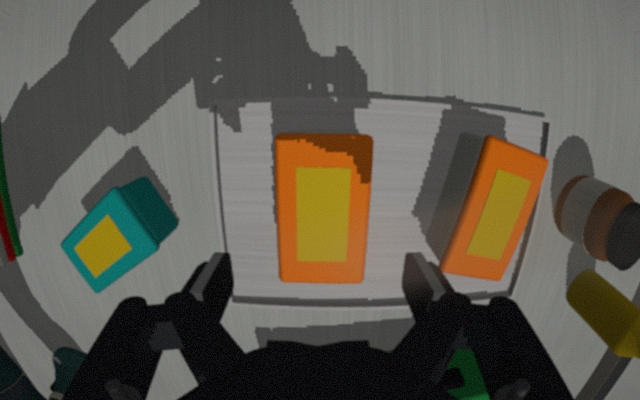

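The orange-lidded tub at (322,208) sits between the fingers. The turquoise look-alike at (115,235) is well clear.

```bash
python3 -m crank '[[-1,6,15,-1,0,1,85],[-1,6,50,-1,0,1,85],[-1,6,80,-1,0,1,85],[-1,6,92,-1,0,1,85],[-1,6,92,-1,0,1,85]]'; python3 -c "
from h import *
st();go([428.2,372.3,28],-2)"; python3 -m crank '[[0,0,0,0,0,0,50],[0,0,0,0,0,0,50],[0,0,0,0,0,0,50],[0,0,0,0,0,0,50]]'; python3 -c "
from h import *
st()"
```

```text
clock: 38.1
ee_pos: [0.4294, 0.3719, 0.0307]
ee_rot: [2.263, 2.173, -0.003]
contact_force: [-0.3, 0.1, 1.1]
grip_width: 0.085
t 38.1 pos [0.4294 0.3719 0.0307] rot [ 2.263  2.173 -0.003] F [-0.3  0.1  1.1] w 0.085 q [ 0.62  0.25  1.59 -0.    1.3   0.66]
shift [ 0.4 -1.2  2.7] turn [ 0.1  0.2 -0.3]
clock: 38.6
ee_pos: [0.4308, 0.3727, 0.0332]
ee_rot: [2.262, 2.173, 0.004]
contact_force: [-0.2, -0.5, 6.3]
grip_width: 0.0649
t 38.6 pos [0.4308 0.3727 0.0332] rot [2.262 2.173 0.004] F [-0.2 -0.5  6.3] w 0.0649 q [ 0.62  0.25  1.59 -0.    1.3   0.66]
```

```bash
python3 -m crank '[[0,0,-40,0,0,0,50],[0,0,-90,0,0,0,50],[0,0,-130,0,0,0,50],[0,0,-135,0,0,0,50]]'
python3 - <<'E'
from h import *
st();go(car(40,-65,165),3.7);snap('wrist','w20.png');snap('scene','s20.png')
E
```

```text
clock: 39.1
ee_pos: [0.4317, 0.3742, 0.172]
ee_rot: [2.261, 2.172, 0.016]
contact_force: [0.8, -0.2, -2.7]
grip_width: 0.0645
t 39.1 pos [0.4317 0.3742 0.172 ] rot [2.261 2.172 0.016] F [ 0.8 -0.2 -2.7] w 0.0645 q [ 0.62  0.15  1.42 -0.    1.56  0.66]
shift [-415.1  158.6    7.5] turn [ 0.7 -0.1 -6. ]
```

View pics/w20.png

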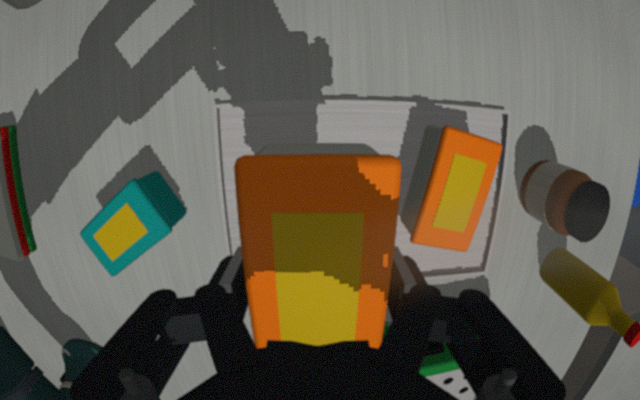

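View pics/s20.png

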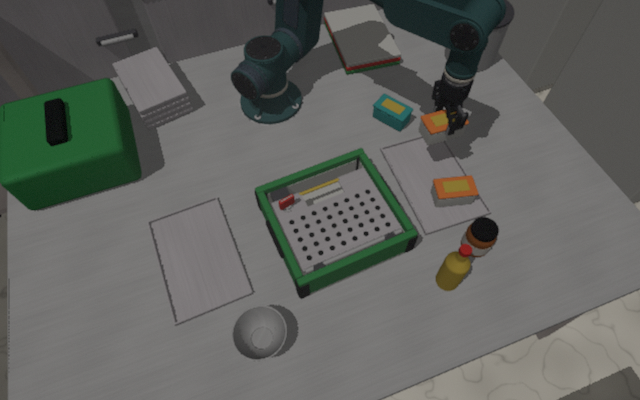

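```bash
python3 -m crank '[[-50,19,0,0.5,0,-2,50],[-105,40,0,0.5,0,-4,50],[-160,61,0,0.5,0,-6,50],[-215,82,0,0.5,0,-6,50],[-270,103,0,0.5,0,-6,50]]'; python3 -c "
from h import *
st();go(car(40,-65,165),3.7)"
```

```text
clock: 39.83
ee_pos: [0.5206, 0.097, 0.1647]
ee_rot: [-2.145, -2.288, 0.014]
contact_force: [1.6, -0.6, -2.3]
grip_width: 0.0651
t 39.83 pos [0.5206 0.097  0.1647] rot [-2.145 -2.288  0.014] F [ 1.6 -0.6 -2.3] w 0.0651 q [ 0.08  0.07  1.52 -0.    1.56  0.01]
shift [-147.1   43.6   -0.4] turn [-0.6  0.1  0. ]
```

```bash
python3 -m crank '[[-50,15,0,-0.5,0,0,50],[-105,30,0,-0.5,0,0,50],[-147,44,0,-0.5,0,0,50],[-147,44,0,-0.5,0,0,50],[-147,44,0,-0.5,0,0,50]]'
python3 - <<'E'
from h import *
st();go(car(40,-65,114),3.7);snap('wrist','w21.png')
E
```

```text
clock: 40.45
ee_pos: [0.5726, -0.0464, 0.1616]
ee_rot: [-2.146, -2.288, 0.008]
contact_force: [1.0, -0.8, -2.6]
grip_width: 0.0653
t 40.45 pos [ 0.5726 -0.0464  0.1616] rot [-2.146 -2.288  0.008] F [ 1.  -0.8 -2.6] w 0.0653 q [-0.18  0.17  1.42 -0.    1.56 -0.24]
shift [-0.6  1.3 47.6] turn [-0.4  0.  -0. ]
```

View pics/w21.png

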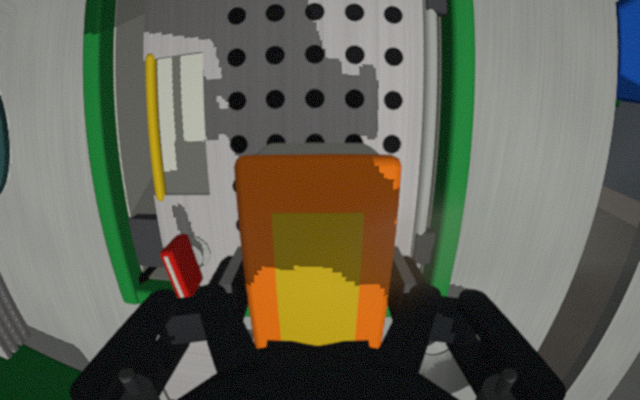

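```bash
python3 -m crank '[[-1,1,25,-0.4,0,0,50],[-1,1,40,-0.4,0,0,50],[-1,1,45,-0.4,0,0,50],[-1,1,47,-0.4,0,0,50],[-1,1,48,-0.4,0,0,50]]'; python3 -c "
from h import *
st()"
```

```text
clock: 41.12
ee_pos: [0.5741, -0.0468, 0.1151]
ee_rot: [2.145, 2.291, 0.003]
contact_force: [-0.5, -0.0, -1.9]
grip_width: 0.0647
t 41.12 pos [ 0.5741 -0.0468  0.1151] rot [2.145 2.291 0.003] F [-0.5 -0.  -1.9] w 0.0647 q [-0.18  0.19  1.48 -0.    1.46 -0.25]
```

```bash
python3 -m crank '[[0,0,2,0,0,0,50],[0,0,2,0,0,0,50]]'; python3 -m crank '[[0,0,1,0,0,0,85],[0,0,1,0,0,0,85],[0,0,0,0,0,0,85],[0,0,0,0,0,0,85]]'; python3 -m crank '[[0,0,-40,0,0,0,85],[0,0,-80,0,0,0,85],[0,0,-100,0,0,0,85]]'
python3 - <<'E'
from h import *
st()
go([565.5,368.4,200],-14)
for n in ['scene','top']:
  for b in blobs(snap(n),(5,150,100),(20,255,255),(.05,.16)): print(n,*b)
print(car(40,-65))
snap('wrist','w22.png')
E
```

```text
clock: 41.38
ee_pos: [0.5744, -0.0469, 0.1135]
ee_rot: [2.145, 2.29, 0.003]
contact_force: [0.2, 1.2, -1.9]
grip_width: 0.065
clock: 41.88
ee_pos: [0.5746, -0.0469, 0.1139]
ee_rot: [2.145, 2.29, 0.004]
contact_force: [-0.1, 0.2, 0.0]
grip_width: 0.0852
clock: 42.25
ee_pos: [0.5751, -0.047, 0.2172]
ee_rot: [2.142, 2.287, 0.008]
contact_force: [0.1, -0.1, -0.3]
grip_width: 0.0849
t 42.25 pos [ 0.5751 -0.047   0.2172] rot [2.142 2.287 0.008] F [ 0.1 -0.1 -0.3] w 0.0849 q [-0.18  0.14  1.34 -0.    1.65 -0.25]
shift [415.2  17.5  16.4] turn [ 0.5  0.1 17.8]
scene [455. 187.] 533 [565.5 366.4] 110.0 63.9 76.7 62.4
scene [314. 226.] 578 [565.7 -47.5] 112.6 87.8 -89.0 142.2
top [205. 188.] 419 [565.6 368.4] 113.2 63.3 75.9 63.2
top [316. 186.] 151 [570.6 -13.2] 57.3 45.8 4.8 142.8
top [342. 187.] 82 [559.6 -91.9] 42.2 26.3 -32.9 143.2
[573.61122477 -46.98322286   0.        ]
```

View pics/w22.png

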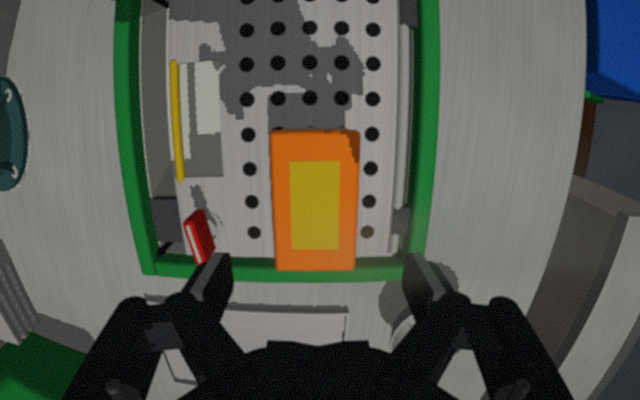

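```bash
python3 -m crank '[[60,3,0,0,0,4,85],[120,6,0,0,0,8,85],[180,9,0,0,0,12,85],[240,12,0,0,0,16,85],[300,14,10,0,0,18,85]]'; python3 -c "
from h import *
st();go([565.6,368.4,120],-14)"
```

```text
clock: 43.02
ee_pos: [0.5687, 0.2551, 0.2035]
ee_rot: [2.477, 1.923, 0.007]
contact_force: [0.0, -0.2, -0.3]
grip_width: 0.0849
t 43.02 pos [0.5687 0.2551 0.2035] rot [2.477 1.923 0.007] F [ 0.  -0.2 -0.3] w 0.0849 q [ 0.33  0.25  1.23 -0.    1.65  0.58]
shift [109.1 -31.7  83.2] turn [ 0.4  0.  -0.3]
```

```bash
python3 -m crank '[[55,-16,10,0.4,0,0,85],[109,-32,30,0.4,0,0,85],[109,-32,70,0.4,0,0,85],[109,-32,83,0.4,0,0,85],[109,-32,83,0.4,0,0,85]]'
python3 - <<'E'
from h import *
st();go([565.6,368.4,28],-14);snap('wrist','w23.png')
E
```

```text
clock: 43.65
ee_pos: [0.5644, 0.3672, 0.1178]
ee_rot: [-2.482, -1.926, 0.007]
contact_force: [-0.2, -0.3, 0.7]
grip_width: 0.0849
t 43.65 pos [0.5644 0.3672 0.1178] rot [-2.482 -1.926  0.007] F [-0.2 -0.3  0.7] w 0.0849 q [ 0.49  0.41  1.21 -0.    1.53  0.74]
shift [ 1.8  1.2 89.8] turn [-0.2  0.2 -0.4]
```

View pics/w23.png

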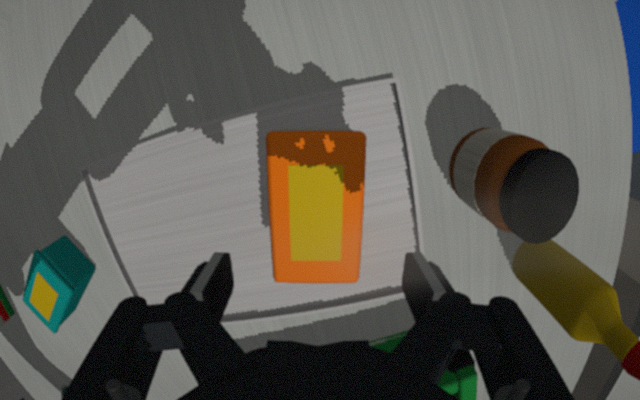

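Run:
```python
from h import *
s=snap('scene');P=pts(s)
for nm,(x0,x1,y0,y1) in dict(jar=(.6,.85,.2,.5)).items():
    for zlo,zhi in [(.08,.11),(.13,.25)]:
        m=(P[...,2]>zlo)&(P[...,2]<zhi)&(P[...,0]>x0)&(P[...,0]<x1)&(P[...,1]>.1)&(P[...,1]<.5)
        n,l,stt,c=cv2.connectedComponentsWithStats(m.astype(np.uint8))
        for i in range(1,n):
            if stt[i,4]>20:
                q=P[l==i]; print(zlo,stt[i,4],c[i].round(),q.min(0).round(3),q.max(0).round(3))
```

```text
0.08 859 [396. 230.] [0.6  0.1  0.08] [0.68 0.19 0.1 ]
0.08 560 [485. 229.] [0.689 0.32  0.08 ] [0.755 0.385 0.106]
0.08 141 [451. 273.] [0.761 0.201 0.08 ] [0.814 0.244 0.11 ]
0.13 388 [475. 173.] [0.6   0.337 0.132] [0.641 0.368 0.25 ]
0.13 367 [461. 256.] [0.762 0.21  0.13 ] [0.805 0.251 0.195]
```

```bash
python3 -m crank '[[2,1,30,0,0,0,85],[2,1,60,0,0,0,85],[2,1,82,0,0,0,85],[2,1,89,0,0,0,85],[2,1,89,0,0,0,85]]'; python3 -m crank '[[0,0,0,0,0,0,50],[0,0,0,0,0,0,50],[0,0,0,0,0,0,50],[0,0,0,0,0,0,50]]'; python3 -m crank '[[0,0,-40,0,0,0,50],[0,0,-90,0,0,0,50],[0,0,-130,0,0,0,50],[0,0,-135,0,0,0,50]]'
python3 - <<'E'
from h import *
st();go(car(40,65,165),3.7);snap('wrist','w24.png')
E
```

```text
clock: 44.38
ee_pos: [0.5687, 0.3695, 0.034]
ee_rot: [2.482, 1.924, 0.006]
contact_force: [-0.0, 0.6, 0.3]
grip_width: 0.0852
clock: 44.88
ee_pos: [0.5701, 0.3704, 0.037]
ee_rot: [2.482, 1.924, 0.014]
contact_force: [-0.6, -0.1, 5.6]
grip_width: 0.0647
clock: 45.38
ee_pos: [0.5708, 0.3707, 0.1764]
ee_rot: [2.481, 1.922, 0.026]
contact_force: [0.6, 0.3, -2.5]
grip_width: 0.0647
t 45.38 pos [0.5708 0.3707 0.1764] rot [2.481 1.922 0.026] F [ 0.6  0.3 -2.5] w 0.0647 q [ 0.49  0.38  1.12 -0.    1.62  0.75]
shift [-280.3   66.4    9.1] turn [  0.8  -0.5 -18.2]
```

View pics/w24.png

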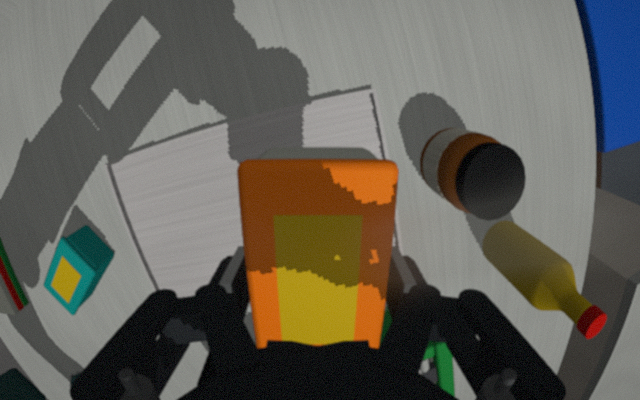

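```bash
python3 -m crank '[[-55,13,0,0.5,-0.5,-4,50],[-110,26,0,0.5,-0.5,-8,50],[-165,39,0,0.5,-0.5,-12,50],[-220,52,0,0.5,-0.5,-16,50],[-280,66,0,0.5,-0.5,-18,50]]'; python3 -c "
from h import *
st();go(car(40,65,165),3.7)"
```

```text
clock: 46.05
ee_pos: [0.562, 0.0809, 0.1682]
ee_rot: [-2.149, -2.29, 0.007]
contact_force: [0.9, -0.3, -3.4]
grip_width: 0.0644
t 46.05 pos [0.562  0.0809 0.1682] rot [-2.149 -2.29   0.007] F [ 0.9 -0.3 -3.4] w 0.0644 q [ 0.04  0.15  1.43 -0.    1.57 -0.02]
shift [1.7 3.3 3.2] turn [-0.2  0.1 -0. ]
```

```bash
python3 -m crank '[[2,3,15,0,0,0,50],[2,3,35,0,0,0,50],[2,3,45,0,0,0,50],[2,3,50,0,0,0,50],[2,3,51,0,0,0,50]]'; python3 -c "
from h import *
st();go(car(40,65,117),3.7)"
```

```text
clock: 46.68
ee_pos: [0.5648, 0.0837, 0.1173]
ee_rot: [-2.148, -2.292, 0.006]
contact_force: [-0.2, -0.5, -0.8]
grip_width: 0.0644
t 46.67 pos [0.5648 0.0837 0.1173] rot [-2.148 -2.292  0.006] F [-0.2 -0.5 -0.8] w 0.0644 q [ 0.05  0.19  1.49 -0.    1.47 -0.02]
shift [-0.9  0.3  0.3] turn [-0.2  0.1  0. ]
```

```bash
python3 -m crank '[[0,0,1,0,0,0,50],[0,0,1,0,0,0,85],[0,0,0,0,0,0,85],[0,0,0,0,0,0,85],[0,0,0,0,0,0,85]]'; python3 -m crank '[[0,0,-50,0,0,0,85],[0,0,-100,0,0,0,85],[0,0,-140,0,0,0,85]]'; python3 -m crank '[[60,-60,-20,0,0,0,85],[120,-120,-20,0,0,0,85],[180,-170,-20,0,0,0,85],[180,-210,-20,0,0,0,85]]'
python3 - <<'E'
from h import *
st()
for n in ['scene','top']:
  s=snap(n,n+'_end.png'); P=pts(s)
  for b in blobs(s,(5,150,100),(20,255,255),(.05,.16)): print(n,*b)
  c=car(-65,-105)/1000
  m=(np.hypot(P[...,0]-c[0],P[...,1]-c[1])<.02)&(P[...,2]>.12); print('stud',np.median(P[...,2][m]))
  for b in blobs(s,(0,120,60),(6,255,255),(.09,.15),6): print('r',*b)
  for b in blobs(s,(18,120,60),(32,255,255),(.06,.12),8): print('y',*b)
  hs=cv2.cvtColor(s['color'],cv2.COLOR_RGB2HSV)
  m=(P[...,2]>.1385)&(P[...,2]<.15)&(abs(P[...,0]-.57)<.1)&(abs(P[...,1]-.015)<.15)&(hs[...,1]>120)
  k,l,stt,cc=cv2.connectedComponentsWithStats(m.astype(np.uint8))
  for i in range(1,k):
    if stt[i,4]>60: q=P[l==i]; A=np.c_[q[:,:2],np.ones(len(q))]; print('lid slope',np.linalg.lstsq(A,q[:,2],rcond=None)[0], q.mean(0), cv2.minAreaRect((q[:,:2]*1000).astype(np.float32)))
print(car(40,65))
E
```

```text
clock: 47.3
ee_pos: [0.565, 0.0837, 0.1174]
ee_rot: [-2.148, -2.292, 0.006]
contact_force: [1.0, -0.1, -0.4]
grip_width: 0.0849
clock: 47.68
ee_pos: [0.5657, 0.084, 0.2599]
ee_rot: [2.148, 2.291, -0.003]
contact_force: [0.3, 0.8, -0.3]
grip_width: 0.0849
clock: 48.18
ee_pos: [0.3711, 0.2378, 0.2792]
ee_rot: [2.147, 2.292, -0.002]
contact_force: [-0.7, 0.8, 0.8]
grip_width: 0.0851
t 48.17 pos [0.3711 0.2378 0.2792] rot [ 2.147e+00  2.292e+00 -2.000e-03] F [-0.7  0.8  0.8] w 0.0851 q [ 0.44 -0.16  1.52 -0.    1.79  0.38]
scene [363. 205.] 675 [553.1  80.2] 113.5 92.9 -86.3 142.3
scene [317. 224.] 722 [564.3 -47.4] 110.9 89.2 -86.2 142.3
stud 0.1259357695393637
r [286. 202.] 109 [475.4 -94.8] 40.1 10.7 -85.4 114.9
y [392. 106.] 92 [226.  340.4] 68.3 31.0 29.4 61.4
y [319. 186.] 117 [440.5   9.8] 113.0 9.8 -86.7 83.8
y [451. 273.] 289 [792.7 219. ] 56.8 29.1 32.1 93.6
lid slope [-0.00904302  0.00075925  0.14792992] [0.56833361 0.0800873  0.14285127] ((566.8055419921875, 81.08946990966797), (65.36222839355469, 113.77272033691406), 4.84478235244751)
lid slope [-0.01019543  0.00143654  0.14
[... 207 characters left out ...]
p [288. 185.] 475 [566.8  82.9] 115.9 63.7 -86.4 143.0
stud 0.1272494157271653
r [343. 215.] 40 [471.8 -94. ] 41.9 11.1 -76.3 126.6
y [251. 124.] 46 [772.6 209.5] 39.7 8.3 -32.0 97.6
y [312. 225.] 92 [440.7   8.8] 115.4 9.1 -85.7 84.5
y [211. 290.] 121 [225.6 340.8] 68.1 34.6 28.1 62.0
lid slope [ 0.00433847 -0.0039967   0.14057837] [ 0.57552492 -0.04577475  0.14325821] ((575.7505493164062, -45.99354934692383), (63.963966369628906, 113.365966796875), 3.8030660152435303)
lid slope [ 0.00152856 -0.00129444  0.14263636] [0.56696378 0.08096213 0.1433982 ] ((566.8189697265625, 81.61137390136719), (63.624019622802734, 113.9068374633789), 3.6571407318115234)
[565.22202469  82.74580752   0.        ]
```

View pics/scene_end.png

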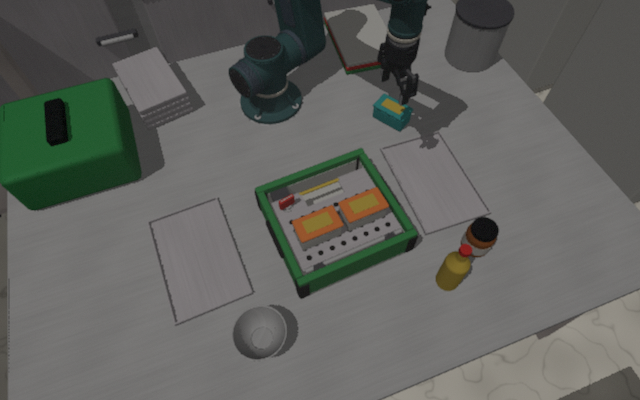

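View pics/top_end.png

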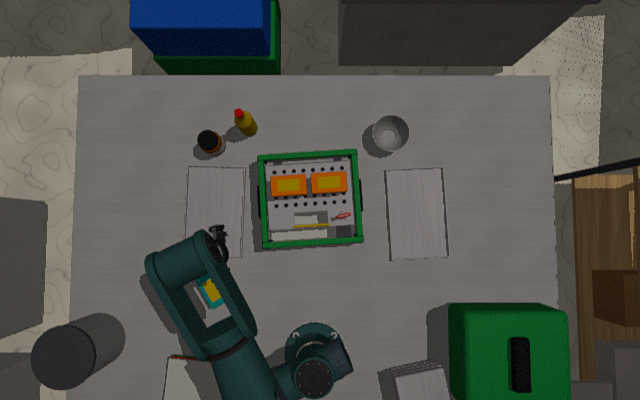

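```bash
python3 -c "
from h import *
print(arm.job_done())"
```

```text
the job is handed in; nothing more can be done
None
```

I lifted the flap to about 1.83 rad and laid all three ice packs flat in the lower tier, ribs up. I then shut the flap, fastened the stud, stood both orange-lidded tubs on the flap, and handed the job in at about 48 s.

**Last checks:**
- **Packs:** before the flap went down, their rib tops measured about 67–69 mm. That is within 1–3 mm of the expected 70 mm, and the wrist picture showed them flat.
- **Flap:** it was level (slope under 0.001) with its top face at about 83.5 mm right after shutting. At the end the grip bar was back at its starting place and height.
- **Stud:** the wing top dropped 10.3 mm, from 136.9 to 126.6 mm. That matches about 10.5 mm for sitting in the catch, not 13.5 mm for caught short.
- **Tubs:** lid tops are at 143 mm with tilt about 0.01 rad or less. Their centres are within about 3 mm of carrier x 40, y ±65 mm.
- **Bystanders:** the bottle, jar and bowl look where they were in the end pictures, and I did not touch the turquoise tub.

**One disagreement:** the two cameras read the stud's turn differently. The top view gives about 1.40 rad and the scene view about 1.55 rad. Both are inside the in-catch range of 1.4 to 1.57.

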